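Tip a blank down the feed tray, lay it in the drilling jig and wedge it tight

TASK

Lift the handle of the feed tray so that the flat metal plate slides down by itself against the stop at the far end, and let the tray down again gently. Pick the plate out of the cut-away end and lay it flat in the drilling jig beside the locating blocks without dropping it, then push the wooden wedge fully home so that it locks the plate tight against the blocks. Let go of everything and leave the other things on the bench where they are.

Things in the scene. Friction and masses are not known exactly. Their poses are not given: they have to be found in the camera images.
- tray (a joint): tip angle of the feed tray about its far-end hinge, rad: 0 = level on its stand; grows as the near (handle) end is lifted; stop at 0.8. The hinge is free: the tray (0.6 kg) falls back if let go. The plate starts to slide at roughly 0.25 to 0.35 rad
- tray_handle (a point): centre of the tray's handle, a level round bar 12 mm thick, 76 mm long, across the tray's near end, 62 mm above the table when level; 38 mm clear between bar and tray wall; its two arms are 34 mm either side of this point. Axes move with the tray: x along the tray to the hinge, y along the bar, z up. The hinge axis (along y) is 275 mm ahead (+x) and 12 mm below this point
- feeder: stand of the feed tray, fixed; origin on the table under its middle, x from handle to hinge. The tray is a dark sheet-steel lane 66 mm wide inside, floor 56 mm above the table, walls 17 mm above the floor: fingers do not fit beside the plate there
- pocket (a point): where the plate's centre is once it has slid down against the stop at the tray's far, hinged end; tray axes, 3 mm above the tray floor. Here the side walls and floor edges are cut away over 62 mm (floor only 36 mm wide), so the plate's long edges overhang and fingers can reach beside and 40 mm below them
- plate_center (a point): centre of the loose bright metal plate, 90 (x) x 60 (y) x 6 (z) mm, 0.25 kg, three dark marks on top; its x lies along the tray. It starts flat in the lane, 75 to 125 mm short of the pocket
- seat (a point): where the plate's centre must end in the jig: plate flat on two support strips (tops 26 mm above the table), its length along x, its +y edge against the two locating blocks. Axes: x the way the wedge is driven, y towards the locating blocks, z up. The blocks leave a 56 mm gap for a finger, centred on the seat. The end stop is 3.5 mm beyond the seated plate's far (+x) end
- jig: drilling jig, fixed: grey base 260 (x) x 170 x 14 mm with bright steel blocks 20 to 26 mm above its floor; origin on the table under its middle, axes as seat. Support strips are 12 mm above the floor. A guide block ends 20 mm before the seated plate's near end; the wedge's channel with a sloping rail is on the -y side of the plate
- wedge_home (a point): where the wedge's centre is when driven fully home against a plate lying against the locating blocks: jig axes, 15 mm nearer (-x) and 42 mm to the -y side of the seat, 27 mm above the table
- wedge_center (a point): centre of the loose light-wood wedge: 108 mm long (50 mm behind to 58 mm ahead), 26 mm high, 16 mm wide at its round nose, 30 mm at its butt, taper 1:7, slope on its -y side; x points to the nose. It lies on the jig's floor in the channel's mouth, 80 to 100 mm back from home. 1 to 3 N slide it, 8 to 15 N on the butt make it tight; it then stays by friction
- wedge_butt (a point): middle of the wedge's flat butt end, half-way up, 50 mm behind its centre (wedge axes); push here along the jig's x
- screwdriver: bystander, leave alone: black-handled screwdriver lying between tray and jig; origin at its underside or on its axis
- offcut: bystander, leave alone: dark steel block 60 x 34 x 30 mm near the middle; origin at its underside or on its axis
- wrench: bystander, leave alone: open-ended spanner on the left; origin at its underside or on its axis
- tin: bystander, leave alone: plain metal tin, 70 mm across, 100 mm high, on the left; origin at its underside or on its axis
- carton: bystander, leave alone: cardboard carton 140 x 90 x 60 mm on the right; origin at its underside or on its axis
- strip_coil: bystander, leave alone: flat ring-shaped coil of dark steel strip, 150 mm across, 30 mm high, on the right; origin at its underside or on its axis
- angle: bystander, leave alone: piece of steel angle 120 x 40 x 40 mm at the back; origin at its underside or on its axis
Not all that is in view belongs to the job. Of the things that look like the part that bears plate_center, the middle-sized one is meant. Of the things shaped like the part that bears wedge_center, the wooden one is meant.

How it is judged:
By the outcome, as a careful person would: the job done as asked, in the order asked, and still so for the second after the job is handed in, with the robot touching nothing.
It also fails if it takes over 72 s, if anything falls off the work surface, if the arm or the gripper's body presses on something with over 40 N, if the wrist force passes 120 N, or if a joint passes its speed limit or range.

ROBOT

A 7-joint arm with a two-finger parallel gripper is mounted at the origin on the work surface. World frame = base frame: x ahead of the robot, y to its left, z up, the work surface at z = 0. Lengths are in m, angles in degrees, forces in N, time in s.
With the tool pointing down it reaches from about 0.4 to 0.85 m from the base axis. Payload 4.5 kg.
Tool frame: the origin (TCP) lies at the very end of the fingers, on their centre line; the grasp point (between the pads) lies tcp_to_grasp behind it (tcp_to_grasp is the distance from the TCP to the grasp point, in m); y points along the fingers, x is the direction in which the jaws open and shut, and the axes are right-handed (so a half turn about y gives the same grasp; the last joint's range is limited). The gripper opens to 85 mm and grips with 20 to 120 N. Pads are 22 mm wide; open, the fingers measure 114 mm over their backs; the gripper's body (76 mm by 85 mm) begins 54 mm behind the grasp point. The pads swing forward as they close: fully open they stand 13 mm farther back than shut.
Start: joints at [-62.349, 39.483, -11.15, 89.685, 9.013, 51.709, -12.324], TCP at [0.271, 0.563, 0.231] pointing down, gripper open.
Joint ranges: [-172.22, 172.22], [-26.19, 119.32], [-84.43, 86.54], [7.71, 146.69], [-57.33, 237.33], [2.42, 119.75], [-152.13, 152.13]. Speed limits (degrees/s): [147.25, 147.25, 180, 180, 180, 180, 180].

INTERFACE

Orientations are given as a 3x3 rotation matrix whose columns are the frame's x, y, z axes.
In Python, from cell import * gives the robot as it stands. The module is installed in compiled form; this text tells all that it offers.
- The arm moves only by the tool servo_tool, never from a script. Its argument "steps" is a list of rows, each an object of numbers: "rx", "ry", "rz": the turn, a rotation vector about the tool's x, y, z in units of 0.1 rad (1.0 is 0.1 rad); "dx", "dy", "dz": the shift along the tool's x, y, z in units of 6 cm (1.0 is 6 cm); "claw": the opening, from 0 (shut) to 1 (fully open). A call has 1 to 5 rows; each row shifts and turns the commanded pose from where the row before left it, along the tool's axes as they then stand; what a row does not reach is not made up. A row lasts 1/8 s, in which the tool goes at most 62.5 mm and 10.7 degrees, less where a joint would pass 70% of its speed; a pose out of reach is approached as far as the arm can. A call with a number of a shift or a turn outside -1 to 1 is refused whole. A call with a gripper value outside its range is refused whole. The fingers move at their own pace and stop on an object; "force" is the grip in N (left out, the last holds). Time passes only in rows, so rows that do not move let the fingers close. It gives the time, the measured TCP pose, the force and the opening at its end, in the units of the state.
- sense(): the state, without advancing time (a new reading comes with each control period).
- get_image(name): name is "side" or "top" or "wrist"; returns the picture (400x640x3 uint8, red, green, blue); there is no depth.
- camera_params(name): a dict with "K" (3x3 intrinsics, pixels), "k1" (the pictures are not rectified: a ray, as slopes to the right and down, at radius r is drawn at 1 + k1 r^2 times it, then the intrinsics apply), "R" (3x3) and "t" (3): a world point X has camera coordinates R X + t. Camera axes: x right, y down, z forward; pixel columns grow to the right and rows downward; lengths in m; the calibration is good to about 2 mm. A picture is of the moment at which its call begins: read the wrist's pose just before it. camera_params takes no time and is no camera call; for the wrist camera it gives the pose at the moment of the call.
- job_done(): hands the job in, once; it reports no verdict.
Trained networks look in the newest picture that a camera, given by its name, has taken for a name from the list of things; names that differ only in an ending like _2 or _b are one class to them, and where a whole thing is asked for, a point or a joint stands for the part that bears it (a point fixed in the world has none). Each returns a list of dicts, best first, with "score" (0 to 1); they miss things now and then, are a little off and sometimes report something else, mostly with a low value. They report only what shows in the picture. A call takes as long as a camera call. They do not tell look-alikes from the thing itself.
- outline_of(camera, thing): "mask" (400x640 bool, what is visible of it) and "uv" ([column, row] in pixels, amid what is visible of it).
- mark_of(camera, thing): "uv" ([column, row] in pixels: a listed point, or the origin of a listed thing).
The state is a dict: "clock": time; "qpos": joint angles; "joint_vel": joint speeds; "effort": joint torques, N m; "eef_pos": TCP position; "orientation": TCP orientation; "wrist_force": force on the tool from outside, world axes, zero at the start; "ft_torque": the same for the moment, N m; "opening": opening from 0.0 (shut) to 1.0 (fully open).
Only numpy, scipy, OpenCV 4.12 (cv2) and the standard library are available. Lean on these libraries where they do the work, as an engineer would, in place of code of your own. Each camera call takes 0.05 s, during which the arm holds its last target.

## Working session

There is one attempt and no reset: what is moved stays moved. The work goes in short steps, Python scripts to look and compute and a tool call to move; the robot and the scene stay as the last step left them, time stands still between calls to the robot, and variables do not carry over. Pictures are saved under pics/ and viewed, and the job is handed in when it is done.

Besides the shell and the picture viewer there is one more tool, called after ">>>" by a JSON object that holds its "api" and its "payload". servo_tool: Moves the arm, as the interface text tells. Its arguments: {"type":"object","properties":{"steps":{"type":"array","items":{"type":"object","properties":{"rx":{"type":"number","minimum":-1,"maximum":1},"ry":{"type":"number","minimum":-1,"maximum":1},"rz":{"type":"number","minimum":-1,"maximum":1},"dx":{"type":"number","minimum":-1,"maximum":1},"dy":{"type":"number","minimum":-1,"maximum":1},"dz":{"type":"number","minimum":-1,"maximum":1},"claw":{"type":"number"}}}},"force":{"type":"number"}},"required":["steps"]}

```bash
mkdir -p pics; ls; python3 - <<'E'
from cell import *
import cv2,numpy as np
s=sense();print({k:np.round(v,3).tolist() for k,v in s.items()})
for n in ["side","top","wrist"]:
    im=get_image(n);cv2.imwrite(f"pics/{n}0.png",im[:,:,::-1])
    p=camera_params(n);print(n,p['k1'],np.round(p['K'],1).tolist(),np.round(p['R'],3).tolist(),np.round(p['t'],3).tolist(), 'pos',np.round(-p['R'].T@p['t'],3))
print(sense()['clock'])
E
```

```text
pics
{'clock': 0.0, 'qpos': [-62.349, 39.535, -11.143, 89.748, 9.011, 51.709, -12.325], 'joint_vel': [0.05, -0.039, 0.035, -0.113, 0.02, -0.033, 0.016], 'effort': [-0.0, -53.961, -1.267, -15.854, 0.009, 0.01, 0.0], 'eef_pos': [0.271, 0.562, 0.23], 'orientation': [[0.434, -0.001, -0.901], [0.901, -0.002, 0.434], [-0.002, -1.0, -0.0]], 'wrist_force': [0.054, -0.357, -0.14], 'ft_torque': [0.04, -0.051, 0.009], 'opening': 0.998}
side -0.039264715782488455 [[376.8, 0.0, 313.6], [0.0, 376.8, 197.1], [0.0, 0.0, 1.0]] [[0.845, -0.535, -0.01], [-0.266, -0.403, -0.875], [0.464, 0.742, -0.483]] [-0.489, 0.228, 0.802] pos [ 0.101 -0.765  0.582]
top -0.009745556398245743 [[404.9, 0.0, 320.8], [0.0, 404.9, 194.5], [0.0, 0.0, 1.0]] [[0.016, -1.0, 0.0], [-0.989, -0.016, -0.145], [0.145, 0.002, -0.989]] [-0.029, 0.567, 1.047] pos [ 0.41  -0.022  1.119]
wrist -0.017570994750843373 [[298.1, 0.0, 317.0], [0.0, 298.1, 199.1], [0.0, 0.0, 1.0]] [[0.434, 0.901, -0.001], [0.868, -0.418, 0.268], [0.241, -0.117, -0.963]] [-0.625, -0.036, 0.378] pos [0.211 0.592 0.374]
0.15
```

View pics/top0.png

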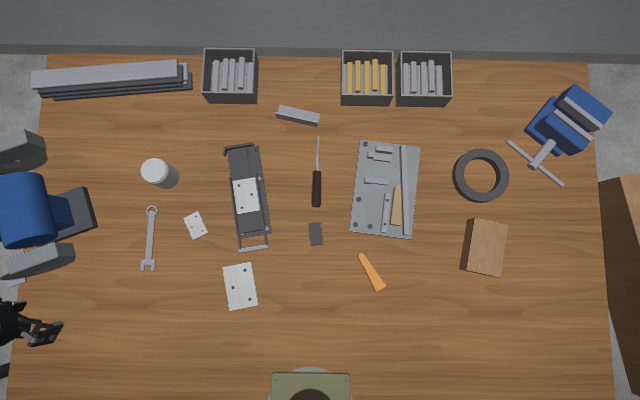

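View pics/side0.png

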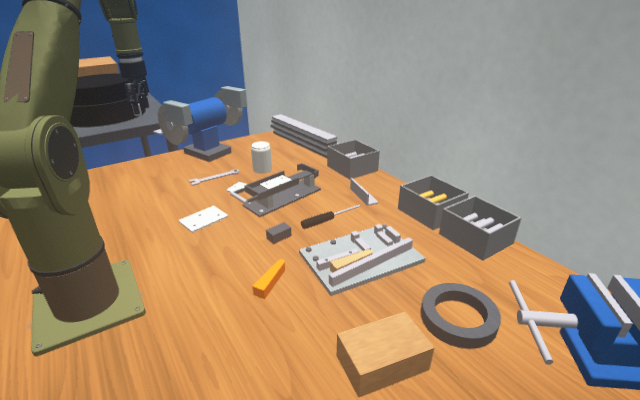

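View pics/wrist0.png

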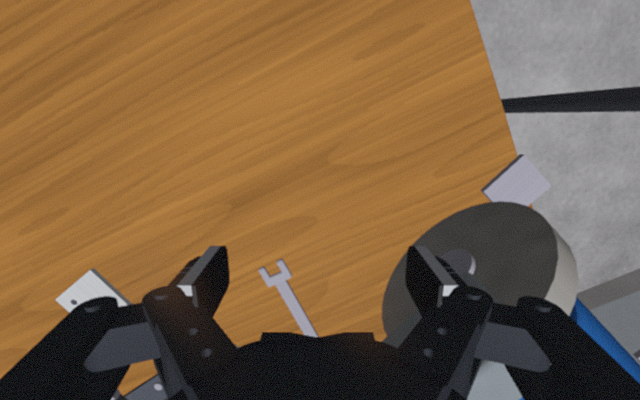

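```bash
cat > h.py <<'E'
from cell import *
import cv2,numpy as np
def ray(cam,uv,p=None):
    p=p or camera_params(cam);K=p['K']
    d=np.array([(uv[0]-K[0,2])/K[0,0],(uv[1]-K[1,2])/K[1,1]])
    u=d.copy()
    for _ in range(20): u=d/(1+p['k1']*(u@u))
    v=p['R'].T@np.array([u[0],u[1],1.]);c=-p['R'].T@p['t']
    return c,v/np.linalg.norm(v)
def at_z(cam,uv,z,p=None):
    c,v=ray(cam,uv,p);return c+v*(z-c[2])/v[2]
def proj(cam,X,p=None):
    p=p or camera_params(cam);c=p['R']@np.asarray(X)+p['t'];u=c[:2]/c[2];u=u*(1+p['k1']*(u@u))
    return np.array([p['K'][0,0]*u[0]+p['K'][0,2],p['K'][1,1]*u[1]+p['K'][1,2]])
def tri(obs):
    A=np.zeros((3,3));b=np.zeros(3);R=[ray(*o) for o in obs]
    for c,v in R:
        M=np.eye(3)-np.outer(v,v);A+=M;b+=M@c
    X=np.linalg.solve(A,b)
    return X,[np.linalg.norm((np.eye(3)-np.outer(v,v))@(X-c))*1000 for c,v in R]
def crop(cam,im,box,f,name):
    x0,y0,x1,y1=box;cv2.imwrite(name,cv2.resize(im[y0:y1,x0:x1,::-1],None,fx=f,fy=f,interpolation=cv2.INTER_CUBIC))
E
python3 - <<'E'
from h import *
im=get_image("top");crop("top",im,(215,130,295,260),4.5,"pics/t1.png");crop("top",im,(340,130,430,250),5,"pics/t2.png")
names=["tray_handle","pocket","plate_center","seat","wedge_home","wedge_center","wedge_butt","jig","feeder"]
for n in names:
    for c in ["top"]:
        print(n,c,[(np.round(d['uv'],1).tolist(),round(float(d['score']),2)) for d in mark_of(c,n)][:4])
im=get_image("side");crop("side",im,(215,150,335,225),6,"pics/s1.png");crop("side",im,(290,210,430,295),5.5,"pics/s2.png")
for n in names:
    for c in ["side"]:
        print(n,c,[(np.round(d['uv'],1).tolist(),round(float(d['score']),2)) for d in mark_of(c,n)][:4])
print(sense()['clock'])
E
```

```text
tray_handle top [([253.4, 249.3], 0.97), ([396.3, 223.2], 0.59)]
pocket top [([242.9, 164.0], 0.77), ([314.7, 235.0], 0.68)]
plate_center top [([247.9, 194.9], 0.69), ([238.3, 285.3], 0.67), ([192.6, 227.1], 0.66)]
seat top [([381.4, 165.2], 0.81), ([314.4, 174.3], 0.55), ([393.5, 225.7], 0.24)]
wedge_home top [([396.6, 177.6], 0.95)]
wedge_center top [([398.9, 208.7], 0.59), ([370.8, 271.7], 0.57), ([317.0, 170.2], 0.23)]
wedge_butt top [([380.1, 286.7], 0.85), ([395.1, 223.5], 0.77)]
jig top [([386.3, 186.8], 0.64), ([247.9, 198.6], 0.46)]
feeder top [([249.9, 187.9], 0.56)]
tray_handle side []
pocket side [([297.5, 172.6], 0.59)]
plate_center side [([202.6, 215.9], 0.77), ([275.4, 188.1], 0.64), ([241.2, 197.9], 0.53), ([237.8, 187.0], 0.45)]
seat side [([375.1, 239.9], 0.81)]
wedge_home side []
wedge_center side [([353.6, 262.7], 0.92), ([270.0, 274.6], 0.83)]
wedge_butt side [([332.7, 269.2], 0.93), ([258.7, 289.9], 0.9)]
jig side [([360.0, 258.4], 0.75)]
feeder side [([281.8, 198.1], 0.87)]
1.15
```

```bash
python3 -c "
import cv2,numpy as np
a=cv2.imread('pics/t1.png');b=cv2.imread('pics/t2.png');h=max(a.shape[0],b.shape[0])
o=np.zeros((h,a.shape[1]+b.shape[1],3),np.uint8);o[:a.shape[0],:a.shape[1]]=a;o[:b.shape[0],a.shape[1]:]=b
o=o[:600,:800];cv2.imwrite('pics/tt.png',o)
a=cv2.imread('pics/s2.png');print(a.shape)"
```

```text
(468, 770, 3)
```

View pics/s2.png

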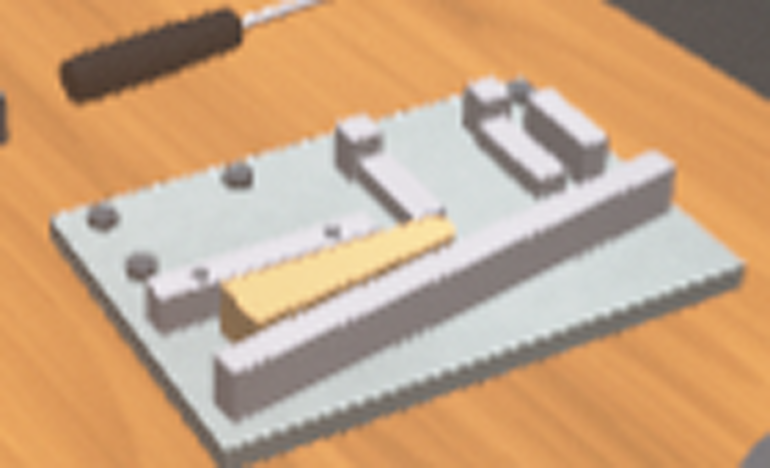

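View pics/s1.png

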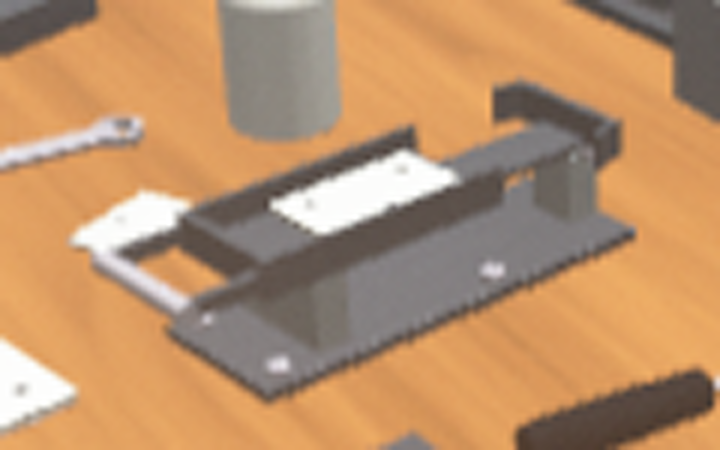

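View pics/tt.png

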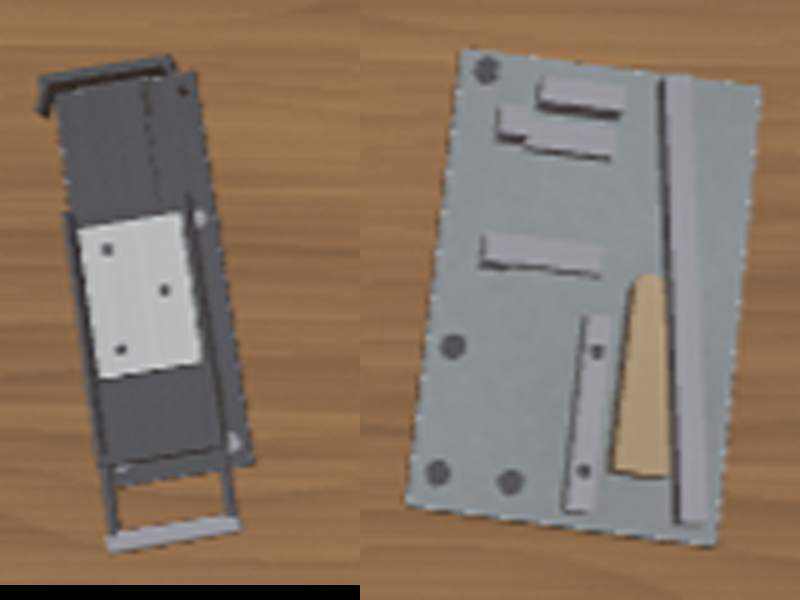

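```bash
python3 - <<'E'
from h import *
# jig
px=lambda a,b:(340+(a-360)/5-.4,130+b/5-.4)
C=[at_z('top',px(*q),0.014) for q in [(462,50),(762,88),(716,546),(407,505)]]
C=np.array(C);print(C.round(4).tolist());print([np.linalg.norm(C[i]-C[(i+1)%4]).round(4) for i in range(4)])
c=C.mean(0);x=(C[0]+C[1]-C[2]-C[3]);x/=np.linalg.norm(x);print('jig',c,'yaw',np.degrees(np.arctan2(x[1],x[0])))
y=np.array([-x[1],x[0],0])
yj=(C[0]+C[3]-C[1]-C[2]);yj/=np.linalg.norm(yj);print('yawy',np.degrees(np.arctan2(-yj[0],yj[1])))
for n,uv,z in [('seat',(381.4,165.2),.029),('whome',(396.6,177.6),.027),('wc',(398.9,208.7),.027),('wb',(395.1,223.5),.027)]:
    p=at_z('top',uv,z);d=p-c;print(n,p.round(4),'jig',(d@x).round(4),(d@y).round(4))
print(tri([('top',(395.1,223.5)),('side',(332.7,269.2))]),tri([('top',(381.4,165.2)),('side',(375.1,239.9))]))
# features
f=lambda a,b,z:print((a,b),[((at_z('top',px(a,b),z)-c)@v).round(4) for v in (x,y)])
for q in [(496,120,.034),(526,130,.026),(612,158,.026),(482,262,.034),(606,252,.026),(606,274,.026),(538,88,.04),(626,92,.04),(584,315,.036),(610,318,.036),(588,512,.036),(640,275,.04),(614,470,.04),(668,475,.04),(562,512,.036)]: f(*q)
pt=lambda a,b:(215+a/4.5-.4,130+b/4.5-.4)
print('tray')
h1=at_z('top',pt(107,546),.062);h2=at_z('top',pt(240,522),.062);print(h1,h2,np.linalg.norm(h1-h2))
h=at_z('top',(253.4,249.3),.062);p=at_z('top',(242.9,164.0),.059);pc=at_z('top',(247.9,194.9),.062)
print(h,p,pc,np.linalg.norm(h-p),np.degrees(np.arctan2(*(p-h)[[1,0]])))
P=np.array([at_z('top',pt(*q),.062) for q in [(78,228),(182,210),(202,362),(98,379)]]);print(P.round(4).tolist(),[np.linalg.norm(P[i]-P[(i+1)%4]).round(4) for i in range(4)])
print(P.mean(0)); 
print(tri([('top',(242.9,164.)),('side',(297.5,172.6))]),tri([('top',(249.9,187.9)),('side',(281.8,198.1))]),tri([('top',(247.9,194.9)),('side',(275.4,188.1))]))
E
```

```text
[[0.7296, -0.127, 0.014], [0.7104, -0.2955, 0.014], [0.4541, -0.2656, 0.014], [0.4736, -0.0976, 0.014]]
[np.float64(0.1696), np.float64(0.2581), np.float64(0.1691), np.float64(0.2577)]
jig [ 0.59191325 -0.19642999  0.014     ] yaw -6.595791001725956
yawy -6.552255383394706
seat [ 0.6536 -0.1846  0.029 ] jig 0.0599 0.0189
whome [ 0.62   -0.2264  0.027 ] jig 0.0313 -0.0265
wc [ 0.5343 -0.2317  0.027 ] jig -0.0532 -0.0417
wb [ 0.494 -0.221  0.027] jig -0.0945 -0.0356
(array([ 0.49259532, -0.22054908,  0.02466773]), [np.float64(1.7459697662070042), np.float64(1.7459697662070806)]) (array([ 0.65202126, -0.18359906,  0.02244548]), [np.float64(3.4866764188373454), np.float64(3.4866764188373724)])
(496, 120) [np.float64(0.0858), np.float64(0.0629)]
(526, 130) [np.float64(0.0845), np.float64(0.0451)]
(612, 158) [np.float64(0.075), np.float64(-0.0038)]
(482, 262) [np.float64(0.0061), np.float64(0.0613)]
(606, 252) [np.float64(0.0221), np.float64(-0.0062)]
(606, 274) [np.float64(0.0099), np.float64(-0.0075)]
(538, 88) [np.float64(0.1052), np.float64(0.0426)]
(626, 92) [np.float64(0.1093), np.fl
[... 475 characters left out ...]
61762727
[0.41842394 0.15267438 0.062     ] [0.6440679  0.19044636 0.059     ] [0.56035317 0.17293753 0.062     ] 0.22880322974611747 9.502996465174459
[[0.5989, 0.217, 0.062], [0.6106, 0.1561, 0.062], [0.5207, 0.1408, 0.062], [0.5098, 0.201, 0.062]] [np.float64(0.062), np.float64(0.0912), np.float64(0.0612), np.float64(0.0905)]
[0.5600021  0.17872632 0.062     ]
(array([0.64049576, 0.18946756, 0.067687  ]), [np.float64(1.8066703570752785), np.float64(1.8066703570752158)]) (array([ 0.58273451,  0.183445  , -0.00444945]), [np.float64(7.662466240022041), np.float64(7.662466240022013)]) (array([0.5582157 , 0.17916815, 0.04032873]), [np.float64(5.675755913399885), np.float64(5.675755913399706)])
```

```bash
cat >> h.py <<'E'
from scipy.spatial.transform import Rotation as Rn
def Ryaw(yaw,pitch=0.,axis=None):
    a=np.radians(yaw);x=np.array([np.cos(a),np.sin(a),0]);y=np.array([0,0,-1.]);return np.stack([x,y,np.cross(x,y)],1)
def plan(p1,R1,n,p0=None,R0=None,claw=None,path=None,dec=2):
    """path(s)->(p,R) optional; prints rows"""
    s=sense();p=np.array(s['eef_pos'] if p0 is None else p0);R=np.array(s['orientation'] if R0 is None else R0)
    rs=p.copy();Rs=R.copy();dR=Rn.from_matrix(Rs.T@R1).as_rotvec() if path is None else None
    rows=[]
    for i in range(1,n+1):
        if path is None: tp=rs+(np.array(p1)-rs)*i/n;tR=Rs@Rn.from_rotvec(dR*i/n).as_matrix()
        else: tp,tR=path(i/n)
        d=np.round(R.T@(tp-p)/.06,dec);w=np.round(Rn.from_matrix(R.T@tR).as_rotvec()/.1,dec)
        p=p+R@(d*.06);R=R@Rn.from_rotvec(w*.1).as_matrix()
        r={k:float(v) for k,v in zip(['dx','dy','dz','rx','ry','rz'],[*d,*w]) if v!=0}
        if claw is not None:r['claw']=claw
        rows.append(r)
    import json
    for i in range(0,n,5):print(json.dumps(rows[i:i+5]))
    return rows
E
python3 - <<'E'
from h import *
import cell
print([k for k in dir(cell) if k[0]!='_']); 
try: print(tcp_to_grasp)
except Exception as e: print(e)
plan([0.40,0.15,0.21],Ryaw(10),10)
E
```

```text
['Unreachable', 'camera_params', 'get_image', 'job_done', 'mark_of', 'outline_of', 'sense', 'tcp_to_grasp']
0.0187
[{"dx": -0.53, "dy": 0.04, "dz": -0.49, "ry": 0.95}, {"dx": -0.48, "dy": 0.03, "dz": -0.54, "ry": 0.95}, {"dx": -0.42, "dy": 0.04, "dz": -0.58, "ry": 0.94}, {"dx": -0.37, "dy": 0.03, "dz": -0.62, "ry": 0.95}, {"dx": -0.31, "dy": 0.04, "dz": -0.66, "ry": 0.95}]
[{"dx": -0.24, "dy": 0.03, "dz": -0.68, "ry": 0.95}, {"dx": -0.18, "dy": 0.04, "dz": -0.69, "ry": 0.94}, {"dx": -0.11, "dy": 0.03, "dz": -0.72, "ry": 0.95}, {"dx": -0.05, "dy": 0.04, "dz": -0.72, "ry": 0.95}, {"dx": 0.03, "dy": 0.03, "dz": -0.72, "ry": 0.95}]
```

>>> {"api": "servo_tool", "payload": {"steps": [{"dx": -0.53,"dy": 0.04,"dz": -0.49,"ry": 0.95},{"dx": -0.48,"dy": 0.03,"dz": -0.54,"ry": 0.95},{"dx": -0.42,"dy": 0.04,"dz": -0.58,"ry": 0.94},{"dx": -0.37,"dy": 0.03,"dz": -0.62,"ry": 0.95},{"dx": -0.31,"dy": 0.04,"dz": -0.66,"ry": 0.95}]}}

```text
schema error: expected keys rx, ry, rz, dx, dy, dz, claw
```

>>> {"api": "servo_tool", "payload": {"steps": [{"dx": -0.24,"dy": 0.03,"dz": -0.68,"ry": 0.95,"claw": 0.4},{"dx": -0.18,"dy": 0.04,"dz": -0.69,"ry": 0.94},{"dx": -0.11,"dy": 0.03,"dz": -0.72,"ry": 0.95},{"dx": -0.05,"dy": 0.04,"dz": -0.72,"ry": 0.95},{"dx": 0.03,"dy": 0.03,"dz": -0.72,"ry": 0.95}]}}

```text
schema error: expected keys rx, ry, rz, dx, dy, dz, claw
```

```bash
python3 - <<'E'
from h import *
s=sense();print({k:np.round(s[k],3).tolist() for k in ['clock','qpos','eef_pos','orientation','opening','wrist_force']})
p=camera_params('wrist');im=get_image('wrist');cv2.imwrite('pics/w1.png',im[:,:,::-1])
for n in ['tray_handle','tray','plate_center']:
    for d in mark_of('wrist',n): print(n,d['uv'],d['score'],at_z('wrist',d['uv'],.062,p))
E
```

```text
{'clock': 1.15, 'qpos': [-62.351, 39.482, -11.152, 89.683, 9.012, 51.709, -12.324], 'eef_pos': [0.271, 0.563, 0.231], 'orientation': [[0.434, 0.0, -0.901], [0.901, 0.0, 0.434], [0.0, -1.0, 0.0]], 'opening': 0.996, 'wrist_force': [-0.246, 0.061, 0.369]}Traceback (most recent call last):
  File "<stdin>", line 5, in <module>
ValueError: it knows: angle, carton, feeder, jig, offcut, plate_center, pocket, screwdriver, seat, strip_coil, tin, tray_handle, wedge_butt, wedge_center, wedge_home, wrench
```

View pics/w1.png

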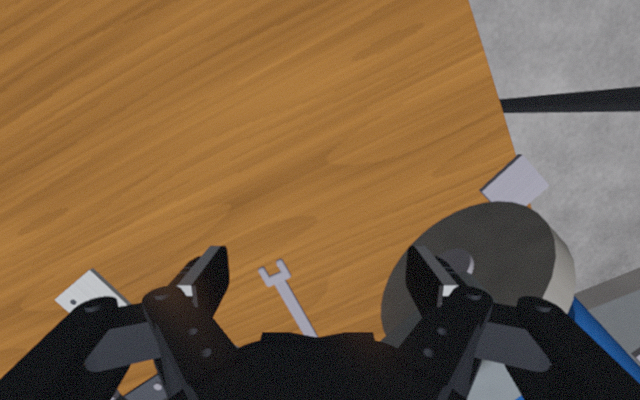

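```bash
sed -i "s/if v!=0}/}/; s/if claw is not None:r\['claw'\]=claw/r['claw']=claw if claw is not None else round(float(s['opening']),2)/" h.py
python3 - <<'E'
from h import *
plan([0.40,0.15,0.21],Ryaw(10),10,claw=.4)
E
```

```text
[{"dx": -0.53, "dy": 0.04, "dz": -0.49, "rx": -0.0, "ry": 0.95, "rz": 0.0, "claw": 0.4}, {"dx": -0.48, "dy": 0.03, "dz": -0.54, "rx": -0.0, "ry": 0.94, "rz": 0.0, "claw": 0.4}, {"dx": -0.42, "dy": 0.04, "dz": -0.58, "rx": -0.0, "ry": 0.95, "rz": 0.0, "claw": 0.4}, {"dx": -0.37, "dy": 0.03, "dz": -0.62, "rx": -0.0, "ry": 0.95, "rz": 0.0, "claw": 0.4}, {"dx": -0.31, "dy": 0.04, "dz": -0.66, "rx": -0.0, "ry": 0.95, "rz": 0.0, "claw": 0.4}]
[{"dx": -0.24, "dy": 0.03, "dz": -0.67, "rx": -0.0, "ry": 0.94, "rz": 0.0, "claw": 0.4}, {"dx": -0.18, "dy": 0.04, "dz": -0.7, "rx": -0.0, "ry": 0.95, "rz": 0.0, "claw": 0.4}, {"dx": -0.11, "dy": 0.03, "dz": -0.72, "rx": -0.0, "ry": 0.95, "rz": 0.0, "claw": 0.4}, {"dx": -0.05, "dy": 0.04, "dz": -0.72, "rx": -0.0, "ry": 0.95, "rz": 0.0, "claw": 0.4}, {"dx": 0.03, "dy": 0.03, "dz": -0.72, "rx": -0.0, "ry": 0.94, "rz": 0.0, "claw": 0.4}]
```

>>> {"api": "servo_tool", "payload": {"steps": [{"dx": -0.53,"dy": 0.04,"dz": -0.49,"rx": 0,"ry": 0.95,"rz": 0,"claw": 0.4},{"dx": -0.48,"dy": 0.03,"dz": -0.54,"rx": 0,"ry": 0.94,"rz": 0,"claw": 0.4},{"dx": -0.42,"dy": 0.04,"dz": -0.58,"rx": 0,"ry": 0.95,"rz": 0,"claw": 0.4},{"dx": -0.37,"dy": 0.03,"dz": -0.62,"rx": 0,"ry": 0.95,"rz": 0,"claw": 0.4},{"dx": -0.31,"dy": 0.04,"dz": -0.66,"rx": 0,"ry": 0.95,"rz": 0,"claw": 0.4}]}}

```text
clock: 1.88
eef_pos: [0.336, 0.3551, 0.2207]
orientation: [[0.799, 0.001, -0.601], [0.601, 0.001, 0.799], [0.001, -1.0, 0.0]]
wrist_force: [0.7, -0.2, 0.1]
opening: 0.397
```

>>> {"api": "servo_tool", "payload": {"steps": [{"dx": -0.24,"dy": 0.03,"dz": -0.67,"rx": 0,"ry": 0.94,"rz": 0,"claw": 0.4},{"dx": -0.18,"dy": 0.04,"dz": -0.7,"rx": 0,"ry": 0.95,"rz": 0,"claw": 0.4},{"dx": -0.11,"dy": 0.03,"dz": -0.72,"rx": 0,"ry": 0.95,"rz": 0,"claw": 0.4},{"dx": -0.05,"dy": 0.04,"dz": -0.72,"rx": 0,"ry": 0.95,"rz": 0,"claw": 0.4},{"dx": 0.03,"dy": 0.03,"dz": -0.72,"rx": 0,"ry": 0.94,"rz": 0,"claw": 0.4}]}}

```text
clock: 2.5
eef_pos: [0.4008, 0.1487, 0.2105]
orientation: [[0.985, 0.001, -0.171], [0.171, 0.001, 0.985], [0.001, -1.0, 0.0]]
wrist_force: [0.5, 0.2, -0.8]
opening: 0.4
```

```bash
python3 - <<'E'
from h import *
s=sense();print({k:np.round(s[k],3).tolist() for k in ['clock','qpos','eef_pos','orientation','opening','wrist_force']})
p=camera_params('wrist');im=get_image('wrist');cv2.imwrite('pics/w2.png',im[:,:,::-1])
for n in ['tray_handle','plate_center']:
    for d in mark_of('wrist',n): print(n,d['uv'],d['score'],at_z('wrist',d['uv'],.062,p))
E
```

```text
{'clock': 2.5, 'qpos': [-27.115, 27.484, 0.861, 124.002, -0.843, 28.462, -15.744], 'eef_pos': [0.401, 0.149, 0.21], 'orientation': [[0.985, 0.001, -0.171], [0.171, 0.001, 0.985], [0.001, -1.0, 0.0]], 'opening': 0.4, 'wrist_force': [0.486, 0.19, -0.841]}
tray_handle [340.6, 183.5] 0.57 [0.42507733 0.15599653 0.062     ]
plate_center [252.5, 123.5] 0.97 [0.33147668 0.1989143  0.062     ]
plate_center [475.2, 184.6] 0.91 [0.55889304 0.17818285 0.062     ]
plate_center [337.7, 185.4] 0.72 [0.42258749 0.15358638 0.062     ]
plate_center [340.9, 292.4] 0.67 [0.44928237 0.03434012 0.062     ]
plate_center [421.2, 27.2] 0.62 [0.46812247 0.30658978 0.062     ]
```

View pics/w2.png

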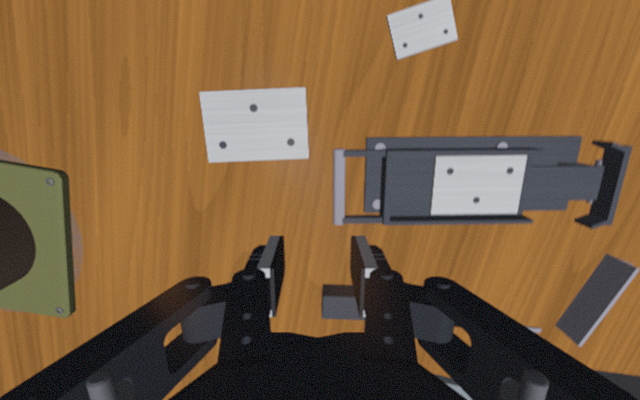

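```bash
python3 - <<'E'
from h import *
im=cv2.imread('pics/w2.png')
cv2.imwrite('pics/w2c.png',cv2.resize(im[130:235,320:640],None,fx=2.5,fy=2.5,interpolation=cv2.INTER_CUBIC))
E
```

```text
(no output)
```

View pics/w2c.png

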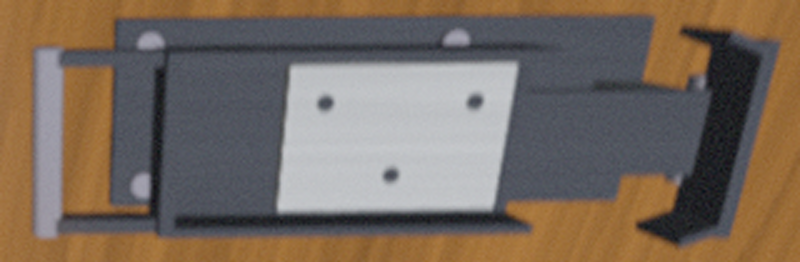

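```bash
python3 - <<'E'
from h import *
p=camera_params('wrist')
q=lambda a,b,z:at_z('wrist',(320+a/2.5-.3,130+b/2.5-.3),z,p)
A=q(49,48,.066);B=q(47.5,237,.066);print(A,B,np.linalg.norm(A-B),(A+B)/2,'yaw',np.degrees(np.arctan2(-(A-B)[0],(A-B)[1])))
P=np.array([q(*c,.062) for c in [(290,65),(518,63),(496,212),(277,214)]]);print(P.mean(0),[np.linalg.norm(P[i]-P[(i+1)%4]).round(4) for i in range(4)])
d=P[1]+P[2]-P[0]-P[3];print(np.degrees(np.arctan2(d[1],d[0])))
d=P[0]+P[1]-P[2]-P[3];print(np.degrees(np.arctan2(-d[0],d[1])))
E
```

```text
[0.41696869 0.18859389 0.066     ] [0.43088904 0.11298356 0.066     ] 0.07688106408638735 [0.42392886 0.15078873 0.066     ] yaw 10.431712956074488
[0.56202093 0.17581302 0.062     ] [np.float64(0.0903), np.float64(0.0618), np.float64(0.0915), np.float64(0.0615)]
10.320930673884908
11.392051570024117
```

```bash
python3 - <<'E'
from h import *
plan([0.4225,0.152,0.045],Ryaw(10.3),5,claw=.4)
E
```

```text
[{"dx": 0.07, "dy": 0.55, "dz": 0.0, "rx": 0.0, "ry": -0.02, "rz": 0.0, "claw": 0.4}, {"dx": 0.08, "dy": 0.55, "dz": 0.0, "rx": 0.0, "ry": -0.02, "rz": 0.0, "claw": 0.4}, {"dx": 0.07, "dy": 0.55, "dz": 0.01, "rx": 0.01, "ry": -0.02, "rz": 0.0, "claw": 0.4}, {"dx": 0.07, "dy": 0.56, "dz": -0.0, "rx": -0.0, "ry": -0.02, "rz": 0.0, "claw": 0.4}, {"dx": 0.08, "dy": 0.55, "dz": -0.0, "rx": -0.0, "ry": -0.02, "rz": 0.0, "claw": 0.4}]
```

>>> {"api": "servo_tool", "payload": {"steps": [{"dx": 0.18,"dy": 0.6,"dz": 0,"rx": 0,"ry": -0.05,"rz": 0,"claw": 0.4},{"dx": 0.19,"dy": 0.6,"dz": 0,"rx": 0,"ry": -0.05,"rz": 0,"claw": 0.4},{"dx": 0,"dy": 0.6,"dz": 0,"rx": 0,"ry": 0,"rz": 0,"claw": 0.4},{"dx": 0,"dy": 0.6,"dz": 0,"rx": 0,"ry": 0,"rz": 0,"claw": 0.4},{"dx": 0,"dy": 0.36,"dz": 0,"rx": 0,"ry": 0,"rz": 0,"claw": 0.4}]}}

```text
clock: 3.28
eef_pos: [0.4216, 0.1556, 0.0431]
orientation: [[0.982, -0.001, -0.187], [0.187, 0.001, 0.982], [-0.001, -1.0, 0.001]]
wrist_force: [-0.3, 0.5, 0.3]
opening: 0.399
```

```bash
python3 - <<'E'
from h import *
s=sense();print({k:np.round(s[k],3).tolist() for k in ['clock','eef_pos','orientation','opening','wrist_force']})
p=camera_params('wrist');im=get_image('wrist');cv2.imwrite('pics/w3.png',im[:,:,::-1])
print(proj('wrist',[0.4225,0.152,0.062],p))
E
```

```text
{'clock': 3.275, 'eef_pos': [0.422, 0.156, 0.043], 'orientation': [[0.982, -0.001, -0.187], [0.187, 0.001, 0.982], [-0.001, -1.0, 0.001]], 'opening': 0.399, 'wrist_force': [-0.253, 0.478, 0.324]}
[314.30674872 275.38076161]
```

View pics/w3.png

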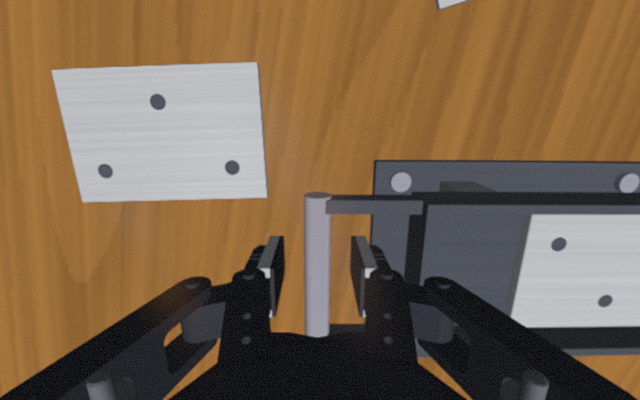

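>>> {"api": "servo_tool", "payload": {"steps": [{"dx": 0,"dy": 0,"dz": 0,"rx": 0,"ry": 0,"rz": 0,"claw": 0},{"dx": 0,"dy": 0,"dz": 0,"rx": 0,"ry": 0,"rz": 0,"claw": 0},{"dx": 0,"dy": 0,"dz": 0,"rx": 0,"ry": 0,"rz": 0,"claw": 0}], "force": 30}}

```text
clock: 3.7
eef_pos: [0.4218, 0.1547, 0.0453]
orientation: [[0.983, 0.0, -0.185], [0.185, 0.001, 0.983], [0.0, -1.0, 0.001]]
wrist_force: [-2.3, 2.9, -4.1]
opening: 0.124
```

```bash
cat > lift.py <<'E'
from h import *
import sys
def poses(p0,R0,th0,th1,n):
    # rotate tool about hinge axis
    a=np.radians(10.3);tx=np.array([np.cos(a),np.sin(a),0]);ty=np.array([-np.sin(a),np.cos(a),0])
    handle=p0-R0[:,1]*0.0187*1  # bar at grasp point
    return None
E
python3 - <<'E'
from h import *
s=sense();p0=np.array(s['eef_pos']);R0=np.array(s['orientation']);print(p0,s['opening'],s['wrist_force'])
a=np.radians(10.4);tx=np.array([np.cos(a),np.sin(a),0]);ty=np.array([-np.sin(a),np.cos(a),0])
bar=np.array([p0[0],p0[1],.062]);H=bar+.275*tx-[0,0,.012]
def path(u,T=0.40):
    th=T*u;Q=Rn.from_rotvec(ty*th).as_matrix();return H+Q@(p0-H),Q@R0
plan(None,None,20,path=path,claw=0)
E
```

```text
[0.42177397 0.15471221 0.04530994] 0.12441858861158028 [-2.25320531  2.88630547 -4.09100639]
[{"dx": -0.0, "dy": -0.09, "dz": 0.0, "rx": 0.0, "ry": 0.0, "rz": 0.2, "claw": 0}, {"dx": -0.0, "dy": -0.09, "dz": 0.0, "rx": 0.0, "ry": 0.0, "rz": 0.2, "claw": 0}, {"dx": -0.0, "dy": -0.09, "dz": 0.0, "rx": 0.0, "ry": 0.0, "rz": 0.2, "claw": 0}, {"dx": -0.0, "dy": -0.1, "dz": 0.0, "rx": 0.0, "ry": 0.0, "rz": 0.2, "claw": 0}, {"dx": -0.0, "dy": -0.09, "dz": 0.0, "rx": 0.0, "ry": 0.0, "rz": 0.2, "claw": 0}]
[{"dx": -0.0, "dy": -0.09, "dz": 0.0, "rx": 0.01, "ry": 0.0, "rz": 0.2, "claw": 0}, {"dx": -0.0, "dy": -0.09, "dz": 0.0, "rx": -0.0, "ry": 0.0, "rz": 0.2, "claw": 0}, {"dx": -0.01, "dy": -0.09, "dz": 0.0, "rx": -0.0, "ry": 0.0, "rz": 0.2, "claw": 0}, {"dx": 0.0, "dy": -0.09, "dz": 0.0, "rx": -0.0, "ry": 0.0, "rz": 0.2, "claw": 0}, {"dx": 0.0, "dy": -0.1, "dz": 0.0, "rx": -0.0, "ry": 0.0, "rz": 0.2, "claw": 0}]
[{"dx": 0.0, "dy": -0.09, "dz": 0.0, "rx": 0.0, "ry": 0.0, "rz": 0.2, "claw": 0}, {"dx": 0.0, "dy": -0.09, "dz": 0.0, "rx": 0.0, "ry": 0.0, "rz": 0.2, "claw": 0}, {"dx": 0.0, "dy": -0.09, "dz": 0.0, "rx": 0.0, "ry": 0.0, "rz": 0.2, "claw": 0}, {"dx": 0.0, "dy": -0.09, "dz": 0.0, "rx": 0.0, "ry": 0.0, "rz": 0.2, "claw": 0}, {"dx": 0.0, "dy": -0.1, "dz": 0.0, "rx": 0.0, "ry": 0.0, "rz": 0.2, "claw": 0}]
[{"dx": -0.0, "dy": -0.09, "dz": 0.0, "rx": 0.01, "ry": 0.0, "rz": 0.2, "claw": 0}, {"dx": -0.0, "dy": -0.09, "dz": 0.0, "rx": -0.0, "ry": 0.0, "rz": 0.2, "claw": 0}, {"dx": -0.0, "dy": -0.09, "dz": 0.0, "rx": -0.0, "ry": 0.0, "rz": 0.2, "claw": 0}, {"dx": -0.0, "dy": -0.09, "dz": 0.0, "rx": -0.0, "ry": 0.0, "rz": 0.2, "claw": 0}, {"dx": -0.0, "dy": -0.09, "dz": 0.0, "rx": 0.0, "ry": 0.0, "rz": 0.2, "claw": 0}]
```

>>> {"api": "servo_tool", "payload": {"steps": [{"dx": 0,"dy": -0.092,"dz": 0,"rx": 0,"ry": 0,"rz": 0.2,"claw": 0},{"dx": 0,"dy": -0.092,"dz": 0,"rx": 0,"ry": 0,"rz": 0.2,"claw": 0},{"dx": 0,"dy": -0.092,"dz": 0,"rx": 0,"ry": 0,"rz": 0.2,"claw": 0},{"dx": 0,"dy": -0.092,"dz": 0,"rx": 0,"ry": 0,"rz": 0.2,"claw": 0},{"dx": 0,"dy": -0.092,"dz": 0,"rx": 0,"ry": 0,"rz": 0.2,"claw": 0}], "force": 30}}

```text
clock: 4.32
eef_pos: [0.4227, 0.1549, 0.0729]
orientation: [[0.978, -0.099, -0.185], [0.184, -0.017, 0.983], [-0.1, -0.995, 0.001]]
wrist_force: [-2.2, 3.7, -4.6]
opening: 0.127
```

```bash
python3 - <<'E'
from h import *
p=camera_params('side');im=get_image('side');crop('side',im,(200,120,340,230),5,'pics/s3.png')
s=sense();print(s['eef_pos'],s['opening'],s['wrist_force'])
E
```

```text
[0.42271937 0.15489495 0.07331998] 0.12333824247755691 [-4.22416911  3.11536739 -3.89184078]
```

View pics/s3.png

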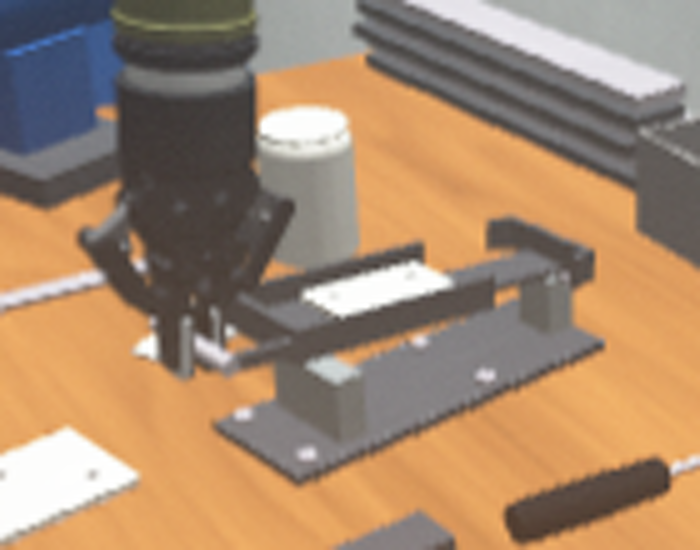

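Side view shows the tray lifted ~0.1 rad, bar held between the pads, plate still up the lane. Continue up to about 0.4.

>>> {"api": "servo_tool", "payload": {"steps": [{"dx": 0,"dy": -0.138,"dz": 0,"rx": 0,"ry": 0,"rz": 0.3,"claw": 0},{"dx": 0,"dy": -0.138,"dz": 0,"rx": 0,"ry": 0,"rz": 0.3,"claw": 0},{"dx": 0,"dy": -0.138,"dz": 0,"rx": 0,"ry": 0,"rz": 0.3,"claw": 0},{"dx": 0,"dy": -0.092,"dz": 0,"rx": 0,"ry": 0,"rz": 0.2,"claw": 0},{"dx": 0,"dy": -0.092,"dz": 0,"rx": 0,"ry": 0,"rz": 0.2,"claw": 0}]}}

```text
clock: 5.0
eef_pos: [0.4278, 0.1559, 0.1081]
orientation: [[0.957, -0.225, -0.184], [0.18, -0.041, 0.983], [-0.229, -0.974, 0.001]]
wrist_force: [-2.4, 2.1, -4.1]
opening: 0.13
```

>>> {"api": "servo_tool", "payload": {"steps": [{"dx": 0,"dy": -0.092,"dz": 0,"rx": 0,"ry": 0,"rz": 0.2,"claw": 0},{"dx": 0,"dy": -0.092,"dz": 0,"rx": 0,"ry": 0,"rz": 0.2,"claw": 0},{"dx": 0,"dy": -0.092,"dz": 0,"rx": 0,"ry": 0,"rz": 0.2,"claw": 0},{"dx": 0,"dy": -0.092,"dz": 0,"rx": 0,"ry": 0,"rz": 0.2,"claw": 0},{"dx": 0,"dy": -0.092,"dz": 0,"rx": 0,"ry": 0,"rz": 0.2,"claw": 0}]}}

```text
clock: 5.62
eef_pos: [0.4348, 0.1572, 0.1346]
orientation: [[0.929, -0.32, -0.184], [0.174, -0.058, 0.983], [-0.325, -0.946, 0.001]]
wrist_force: [-3.2, 2.4, -2.9]
opening: 0.126
```

>>> {"api": "servo_tool", "payload": {"steps": [{"dx": 0,"dy": -0.092,"dz": 0,"rx": 0,"ry": 0,"rz": 0.2,"claw": 0},{"dx": 0,"dy": -0.092,"dz": 0,"rx": 0,"ry": 0,"rz": 0.2,"claw": 0},{"dx": 0,"dy": 0,"dz": 0,"rx": 0,"ry": 0,"rz": 0,"claw": 0},{"dx": 0,"dy": 0,"dz": 0,"rx": 0,"ry": 0,"rz": 0,"claw": 0},{"dx": 0,"dy": 0,"dz": 0,"rx": 0,"ry": 0,"rz": 0,"claw": 0}]}}

```text
clock: 6.25
eef_pos: [0.4382, 0.1578, 0.1448]
orientation: [[0.916, -0.356, -0.184], [0.172, -0.065, 0.983], [-0.362, -0.932, 0.001]]
wrist_force: [-3.1, 3.1, -2.5]
opening: 0.126
```

```bash
python3 - <<'E'
from h import *
p=camera_params('side');im=get_image('side');crop('side',im,(200,120,340,230),5,'pics/s4.png')
s=sense();print(s['eef_pos'],s['opening'],s['wrist_force'])
E
```

```text
[0.43823444 0.15779646 0.14479239] 0.1297064400179818 [-3.32249465  3.5936238  -2.77738829]
```

View pics/s4.png

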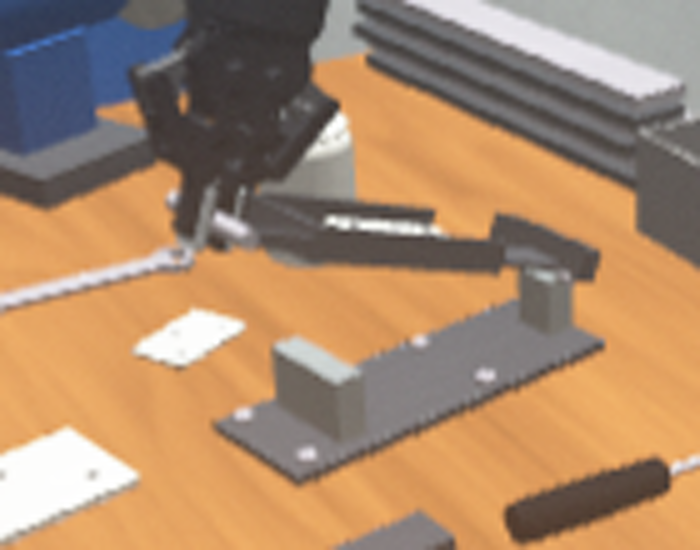

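>>> {"api": "servo_tool", "payload": {"steps": [{"dx": 0,"dy": -0.092,"dz": 0,"rx": 0,"ry": 0,"rz": 0.2,"claw": 0},{"dx": 0,"dy": -0.092,"dz": 0,"rx": 0,"ry": 0,"rz": 0.2,"claw": 0},{"dx": 0,"dy": -0.092,"dz": 0,"rx": 0,"ry": 0,"rz": 0.2,"claw": 0},{"dx": 0,"dy": 0,"dz": 0,"rx": 0,"ry": 0,"rz": 0,"claw": 0},{"dx": 0,"dy": 0,"dz": 0,"rx": 0,"ry": 0,"rz": 0,"claw": 0}]}}

```text
clock: 6.92
eef_pos: [0.4443, 0.1589, 0.1602]
orientation: [[0.893, -0.411, -0.184], [0.168, -0.076, 0.983], [-0.418, -0.908, 0.002]]
wrist_force: [-3.3, 2.3, -1.5]
opening: 0.124
```

```bash
python3 - <<'E'
from h import *
p=camera_params('side');im=get_image('side');crop('side',im,(200,120,340,230),5,'pics/s5.png')
im=get_image('top');crop('top',im,(215,130,295,260),4.5,"pics/t5.png")
s=sense();print(s['eef_pos'],s['opening'],s['wrist_force'])
E
```

```text
[0.44430837 0.15893008 0.16017239] 0.12417672315753508 [-3.3652111   3.22198866 -1.55925421]
```

View pics/s5.png

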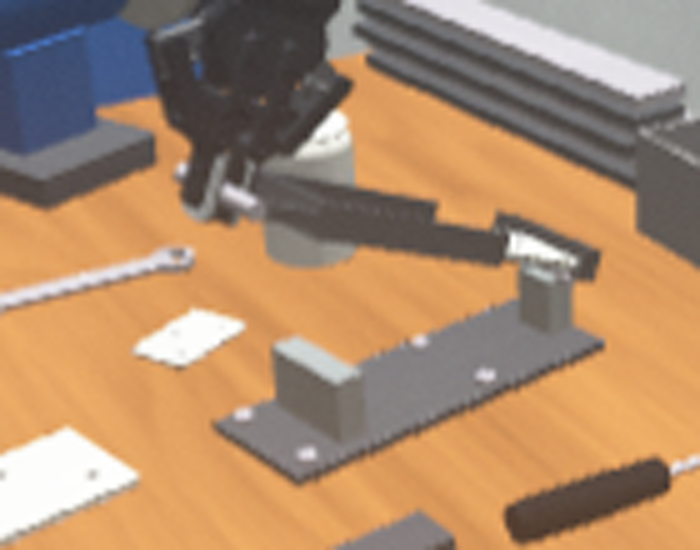

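View pics/t5.png

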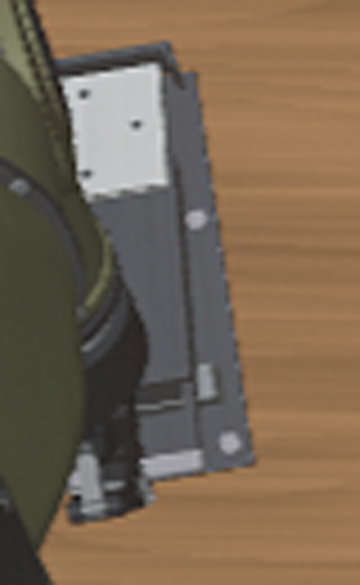

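>>> {"api": "servo_tool", "payload": {"steps": [{"dx": 0.002,"dy": 0.092,"dz": 0,"rx": 0,"ry": 0,"rz": -0.2,"claw": 0},{"dx": 0.004,"dy": 0.138,"dz": 0,"rx": 0,"ry": 0,"rz": -0.3,"claw": 0},{"dx": 0.004,"dy": 0.138,"dz": 0,"rx": 0,"ry": 0,"rz": -0.3,"claw": 0},{"dx": 0.004,"dy": 0.138,"dz": 0,"rx": 0,"ry": 0,"rz": -0.3,"claw": 0},{"dx": 0.004,"dy": 0.138,"dz": 0,"rx": 0,"ry": 0,"rz": -0.3,"claw": 0}]}}

```text
clock: 7.65
eef_pos: [0.4316, 0.1566, 0.1237]
orientation: [[0.942, -0.281, -0.184], [0.177, -0.051, 0.983], [-0.285, -0.958, 0.001]]
wrist_force: [-3.7, 3.9, -3.3]
opening: 0.127
```

>>> {"api": "servo_tool", "payload": {"steps": [{"dx": 0.004,"dy": 0.138,"dz": 0,"rx": 0,"ry": 0,"rz": -0.3,"claw": 0},{"dx": 0.004,"dy": 0.138,"dz": 0,"rx": 0,"ry": 0,"rz": -0.3,"claw": 0},{"dx": 0.004,"dy": 0.138,"dz": 0,"rx": 0,"ry": 0,"rz": -0.3,"claw": 0},{"dx": 0.004,"dy": 0.138,"dz": 0,"rx": 0,"ry": 0,"rz": -0.3,"claw": 0},{"dx": 0.004,"dy": 0.138,"dz": 0,"rx": 0,"ry": 0,"rz": -0.3,"claw": 0}]}}

```text
clock: 8.28
eef_pos: [0.4237, 0.1551, 0.0832]
orientation: [[0.973, -0.137, -0.185], [0.183, -0.024, 0.983], [-0.139, -0.99, 0.001]]
wrist_force: [-3.8, 3.6, -4.0]
opening: 0.127
```

>>> {"api": "servo_tool", "payload": {"steps": [{"dx": 0.004,"dy": 0.138,"dz": 0,"rx": 0,"ry": 0,"rz": -0.3,"claw": 0},{"dx": 0.002,"dy": 0.092,"dz": 0,"rx": 0,"ry": 0,"rz": -0.2,"claw": 0},{"dx": 0.002,"dy": 0.092,"dz": 0,"rx": 0,"ry": 0,"rz": -0.2,"claw": 0},{"dx": 0.001,"dy": 0.046,"dz": 0,"rx": 0,"ry": 0,"rz": -0.1,"claw": 0},{"dx": 0.001,"dy": 0.046,"dz": 0,"rx": 0,"ry": 0,"rz": -0.1,"claw": 0}]}}

```text
clock: 8.9
eef_pos: [0.4219, 0.1547, 0.0585]
orientation: [[0.981, -0.049, -0.186], [0.185, -0.008, 0.983], [-0.05, -0.999, 0.001]]
wrist_force: [-3.3, 3.6, -3.1]
opening: 0.129
```

>>> {"api": "servo_tool", "payload": {"steps": [{"dx": 0.001,"dy": 0.046,"dz": 0,"rx": 0,"ry": 0,"rz": -0.1,"claw": 0},{"dx": 0.001,"dy": 0.046,"dz": 0,"rx": 0,"ry": 0,"rz": -0.1,"claw": 0},{"dx": 0.001,"dy": 0.046,"dz": 0,"rx": 0,"ry": 0,"rz": -0.1,"claw": 0},{"dx": 0.001,"dy": 0.046,"dz": 0,"rx": 0,"ry": 0,"rz": -0.1,"claw": 0},{"dx": 0.001,"dy": 0.046,"dz": 0,"rx": 0,"ry": 0,"rz": -0.1,"claw": 0}]}}

```text
clock: 9.52
eef_pos: [0.4218, 0.1547, 0.0448]
orientation: [[0.983, -0.0, -0.186], [0.186, 0.001, 0.983], [-0.0, -1.0, 0.001]]
wrist_force: [-5.7, 4.2, 22.7]
opening: 0.128
```

```bash
python3 - <<'E'
from h import *
im=get_image('side');crop('side',im,(200,120,340,230),5,'pics/s6.png')
s=sense();print(s['eef_pos'],s['opening'],s['wrist_force'])
E
```

```text
[0.42178854 0.15471008 0.04497236] 0.12714704529468718 [-4.3128997   5.74482087  0.59215375]
```

View pics/s6.png

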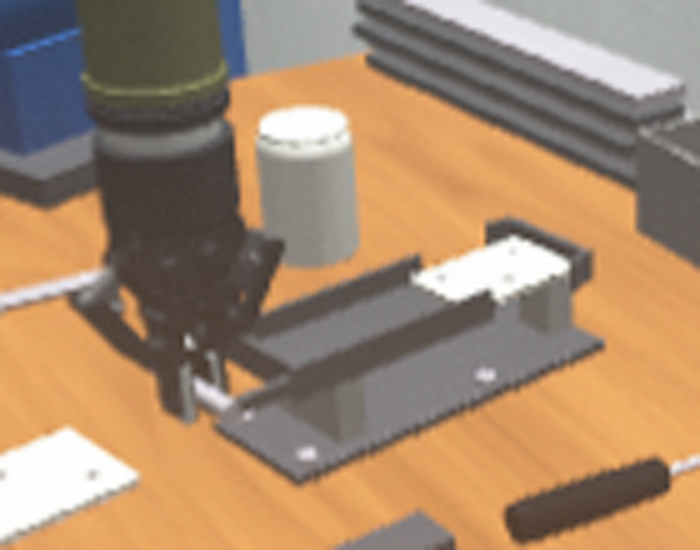

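>>> {"api": "servo_tool", "payload": {"steps": [{"dx": 0,"dy": 0,"dz": 0,"rx": 0,"ry": 0,"rz": 0,"claw": 0.42},{"dx": 0,"dy": 0,"dz": 0,"rx": 0,"ry": 0,"rz": 0,"claw": 0.42},{"dx": 0,"dy": -0.4,"dz": 0,"rx": 0,"ry": 0,"rz": 0,"claw": 0.42},{"dx": 0,"dy": -0.8,"dz": 0,"rx": 0,"ry": 0,"rz": 0,"claw": 0.42},{"dx": 0,"dy": -0.8,"dz": 0,"rx": 0,"ry": 0,"rz": 0,"claw": 0.42}]}}

```text
clock: 10.2
eef_pos: [0.4229, 0.1531, 0.166]
orientation: [[0.983, 0.001, -0.183], [0.183, -0.001, 0.983], [0.0, -1.0, -0.001]]
wrist_force: [0.9, 0.5, -0.2]
opening: 0.419
```

```bash
python3 - <<'E'
from h import *
a=np.radians(10.4);h=np.array([.4223,.1528]);pk=h+.226*np.array([np.cos(a),np.sin(a)]);print(pk)
# plate stop in top image
plan([pk[0],pk[1],.19],Ryaw(100.4),17,claw=1.0)
E
```

```text
[0.64458715 0.19359733]
[{"dx": 0.22, "dy": -0.02, "dz": -0.0, "rx": 0.0, "ry": -0.92, "rz": -0.0, "claw": 1.0}, {"dx": 0.22, "dy": -0.03, "dz": -0.02, "rx": 0.0, "ry": -0.93, "rz": -0.0, "claw": 1.0}, {"dx": 0.22, "dy": -0.02, "dz": -0.04, "rx": 0.0, "ry": -0.92, "rz": -0.0, "claw": 1.0}, {"dx": 0.21, "dy": -0.02, "dz": -0.06, "rx": 0.0, "ry": -0.92, "rz": -0.0, "claw": 1.0}, {"dx": 0.21, "dy": -0.03, "dz": -0.08, "rx": 0.0, "ry": -0.92, "rz": -0.0, "claw": 1.0}]
[{"dx": 0.19, "dy": -0.02, "dz": -0.1, "rx": 0.0, "ry": -0.93, "rz": -0.0, "claw": 1.0}, {"dx": 0.19, "dy": -0.02, "dz": -0.12, "rx": 0.0, "ry": -0.92, "rz": -0.0, "claw": 1.0}, {"dx": 0.18, "dy": -0.03, "dz": -0.13, "rx": 0.0, "ry": -0.92, "rz": -0.0, "claw": 1.0}, {"dx": 0.16, "dy": -0.02, "dz": -0.15, "rx": 0.0, "ry": -0.92, "rz": -0.0, "claw": 1.0}, {"dx": 0.15, "dy": -0.02, "dz": -0.17, "rx": 0.0, "ry": -0.93, "rz": -0.0, "claw": 1.0}]
[{"dx": 0.13, "dy": -0.03, "dz": -0.17, "rx": 0.0, "ry": -0.92, "rz": -0.0, "claw": 1.0}, {"dx": 0.12, "dy": -0.02, "dz": -0.19, "rx": 0.0, "ry": -0.92, "rz": -0.0, "claw": 1.0}, {"dx": 0.09, "dy": -0.03, "dz": -0.2, "rx": 0.0, "ry": -0.92, "rz": -0.0, "claw": 1.0}, {"dx": 0.08, "dy": -0.02, "dz": -0.2, "rx": 0.0, "ry": -0.93, "rz": -0.0, "claw": 1.0}, {"dx": 0.06, "dy": -0.02, "dz": -0.22, "rx": 0.0, "ry": -0.92, "rz": -0.01, "claw": 1.0}]
[{"dx": 0.04, "dy": -0.03, "dz": -0.22, "rx": 0.01, "ry": -0.92, "rz": 0.0, "claw": 1.0}, {"dx": 0.02, "dy": -0.02, "dz": -0.22, "rx": -0.0, "ry": -0.93, "rz": 0.0, "claw": 1.0}]
```

>>> {"api": "servo_tool", "payload": {"steps": [{"dx": 0.22,"dy": -0.02,"dz": 0,"rx": 0,"ry": -0.92,"rz": 0,"claw": 1},{"dx": 0.22,"dy": -0.03,"dz": -0.02,"rx": 0,"ry": -0.93,"rz": 0,"claw": 1},{"dx": 0.22,"dy": -0.02,"dz": -0.04,"rx": 0,"ry": -0.92,"rz": 0,"claw": 1},{"dx": 0.21,"dy": -0.02,"dz": -0.06,"rx": 0,"ry": -0.92,"rz": 0,"claw": 1},{"dx": 0.21,"dy": -0.03,"dz": -0.08,"rx": 0,"ry": -0.92,"rz": 0,"claw": 1}]}}

```text
clock: 10.82
eef_pos: [0.4887, 0.1654, 0.172]
orientation: [[0.797, 0.001, -0.603], [0.603, -0.001, 0.797], [0.0, -1.0, -0.001]]
wrist_force: [-1.0, -0.8, 0.5]
opening: 1.002
```

>>> {"api": "servo_tool", "payload": {"steps": [{"dx": 0.19,"dy": -0.02,"dz": -0.1,"rx": 0,"ry": -0.93,"rz": 0,"claw": 1},{"dx": 0.19,"dy": -0.02,"dz": -0.12,"rx": 0,"ry": -0.92,"rz": 0,"claw": 1},{"dx": 0.18,"dy": -0.03,"dz": -0.13,"rx": 0,"ry": -0.92,"rz": 0,"claw": 1},{"dx": 0.16,"dy": -0.02,"dz": -0.15,"rx": 0,"ry": -0.92,"rz": 0,"claw": 1},{"dx": 0.15,"dy": -0.02,"dz": -0.17,"rx": 0,"ry": -0.93,"rz": 0,"claw": 1}]}}

```text
clock: 11.45
eef_pos: [0.554, 0.1768, 0.1785]
orientation: [[0.445, 0.001, -0.896], [0.896, -0.001, 0.445], [-0.0, -1.0, -0.001]]
wrist_force: [-0.4, -0.1, -0.6]
opening: 0.999
```

>>> {"api": "servo_tool", "payload": {"steps": [{"dx": 0.13,"dy": -0.03,"dz": -0.17,"rx": 0,"ry": -0.92,"rz": 0,"claw": 1},{"dx": 0.12,"dy": -0.02,"dz": -0.19,"rx": 0,"ry": -0.92,"rz": 0,"claw": 1},{"dx": 0.09,"dy": -0.03,"dz": -0.2,"rx": 0,"ry": -0.92,"rz": 0,"claw": 1},{"dx": 0.08,"dy": -0.02,"dz": -0.2,"rx": 0,"ry": -0.93,"rz": 0,"claw": 1},{"dx": 0.06,"dy": -0.02,"dz": -0.22,"rx": 0,"ry": -0.92,"rz": 0,"claw": 1}]}}

```text
clock: 12.08
eef_pos: [0.6189, 0.1884, 0.1856]
orientation: [[0.0, 0.0, -1.0], [1.0, -0.001, 0.0], [-0.001, -1.0, -0.0]]
wrist_force: [0.0, 0.3, -0.5]
opening: 1.0
```

>>> {"api": "servo_tool", "payload": {"steps": [{"dx": 0.04,"dy": -0.03,"dz": -0.22,"rx": 0,"ry": -0.92,"rz": 0,"claw": 1},{"dx": 0.02,"dy": -0.02,"dz": -0.22,"rx": 0,"ry": -0.93,"rz": 0,"claw": 1},{"dx": 0,"dy": 0,"dz": 0,"rx": 0,"ry": 0,"rz": 0,"claw": 1}]}}

```text
clock: 12.45
eef_pos: [0.6454, 0.1932, 0.1883]
orientation: [[-0.179, 0.001, -0.984], [0.984, -0.0, -0.179], [-0.0, -1.0, -0.001]]
wrist_force: [-1.0, -0.2, -0.0]
opening: 1.004
```

```bash
python3 - <<'E'
from h import *
s=sense();print({k:np.round(s[k],3).tolist() for k in ['clock','qpos','eef_pos','orientation','opening','wrist_force']})
p=camera_params('wrist');im=get_image('wrist');cv2.imwrite('pics/w4.png',im[:,:,::-1])
np.savez('w4.npz',**{k:np.array(v) for k,v in p.items()})
for n in ['plate_center','pocket']:
    for d in mark_of('wrist',n): print(n,d['uv'],d['score'],at_z('wrist',d['uv'],.062,p))
E
```

```text
{'clock': 12.45, 'qpos': [-6.916, 47.827, -27.387, 82.374, 24.419, 55.704, 59.892], 'eef_pos': [0.645, 0.193, 0.188], 'orientation': [[-0.179, 0.001, -0.984], [0.984, -0.0, -0.179], [-0.0, -1.0, -0.001]], 'opening': 1.004, 'wrist_force': [-1.031, -0.185, -0.036]}
plate_center [319.2, 191.4] 0.96 [0.646184   0.19532672 0.062     ]
plate_center [474.4, 48.1] 0.75 [0.50268735 0.29968304 0.062     ]
```

View pics/w4.png

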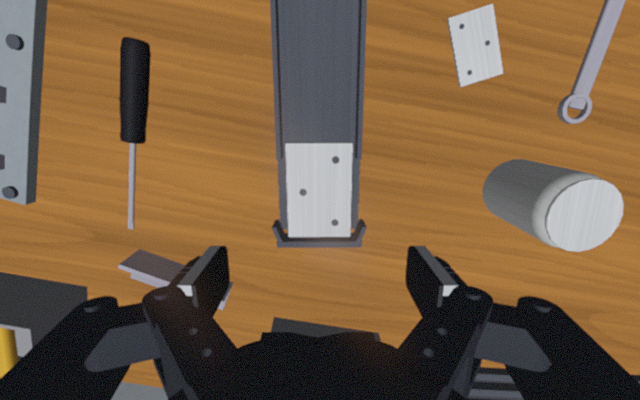

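>>> {"api": "servo_tool", "payload": {"steps": [{"dx": 0.03,"dy": 0.6,"dz": -0.02,"rx": 0,"ry": 0,"rz": 0,"claw": 1},{"dx": 0,"dy": 0.6,"dz": 0,"rx": 0,"ry": 0,"rz": 0,"claw": 1},{"dx": 0,"dy": 0.6,"dz": 0,"rx": 0,"ry": 0,"rz": 0,"claw": 1},{"dx": 0,"dy": 0.44,"dz": 0,"rx": 0,"ry": 0,"rz": 0,"claw": 1},{"dx": 0,"dy": 0.2,"dz": 0,"rx": 0,"ry": 0,"rz": 0,"claw": 1}]}}

```text
clock: 13.22
eef_pos: [0.6439, 0.1957, 0.0407]
orientation: [[-0.182, -0.003, -0.983], [0.983, -0.001, -0.182], [-0.001, -1.0, 0.003]]
wrist_force: [0.2, -0.2, 0.1]
opening: 0.999
```

```bash
python3 - <<'E'
from h import *
s=sense();print({k:np.round(s[k],4).tolist() for k in ['clock','eef_pos','opening','wrist_force']})
im=get_image('wrist');cv2.imwrite('pics/w5.png',im[:,:,::-1])
E
```

```text
{'clock': 13.225, 'eef_pos': [0.6439, 0.1957, 0.0407], 'opening': 0.9986, 'wrist_force': [0.2236, -0.2301, 0.0767]}
```

View pics/w5.png

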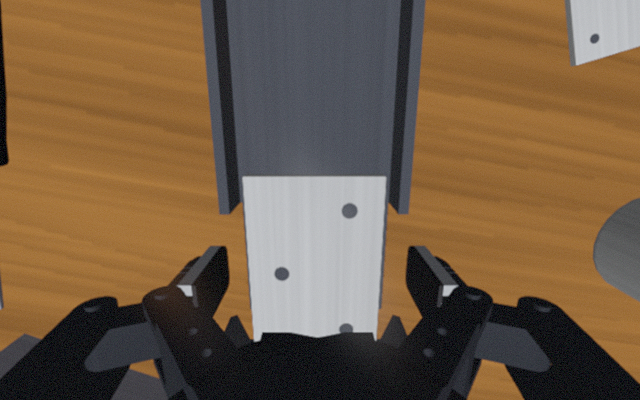

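>>> {"api": "servo_tool", "payload": {"steps": [{"dx": 0,"dy": 0,"dz": 0,"rx": 0,"ry": 0,"rz": 0,"claw": 0.6},{"dx": 0,"dy": 0,"dz": 0,"rx": 0,"ry": 0,"rz": 0,"claw": 0.6},{"dx": 0,"dy": 0,"dz": 0,"rx": 0,"ry": 0,"rz": 0,"claw": 0.6}], "force": 45}}

```text
clock: 13.65
eef_pos: [0.6461, 0.1966, 0.0439]
orientation: [[-0.182, 0.002, -0.983], [0.983, 0.001, -0.182], [0.0, -1.0, -0.002]]
wrist_force: [-1.9, -1.3, 5.8]
opening: 0.679
```

```bash
python3 - <<'E'
from h import *
s=sense();print({k:np.round(s[k],4).tolist() for k in ['clock','eef_pos','orientation','opening','wrist_force']})
im=get_image('wrist');cv2.imwrite('pics/w6.png',im[:,:,::-1])
im=get_image('side');crop('side',im,(200,100,340,210),5,'pics/s7.png')
E
```

```text
{'clock': 13.65, 'eef_pos': [0.6461, 0.1966, 0.0439], 'orientation': [[-0.1818, 0.0022, -0.9833], [0.9833, 0.0007, -0.1818], [0.0003, -1.0, -0.0023]], 'opening': 0.6786, 'wrist_force': [-1.9048, -1.3275, 5.7953]}
```

View pics/w6.png

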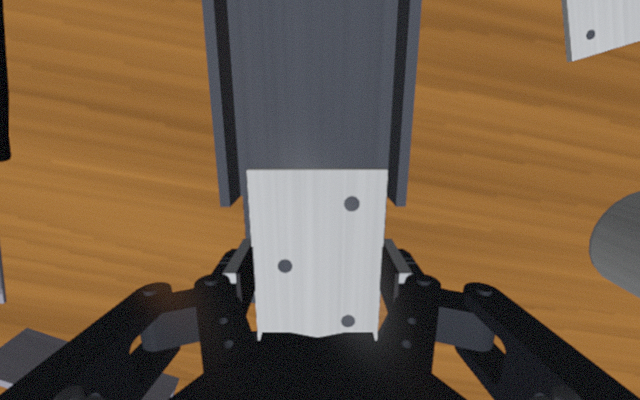

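View pics/s7.png

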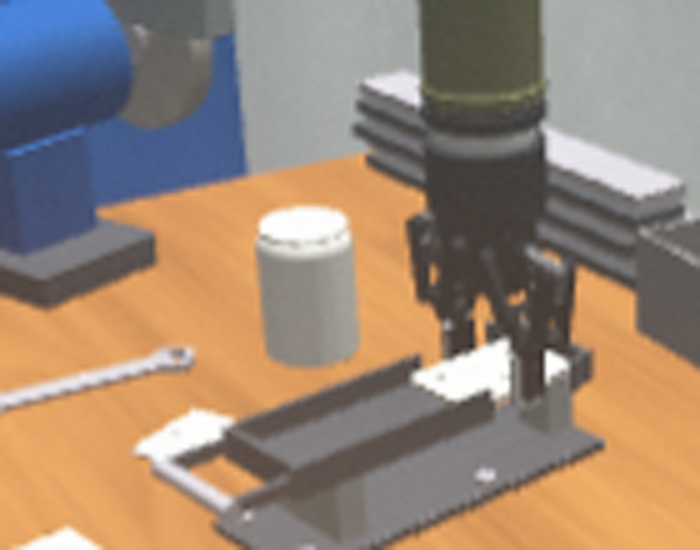

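>>> {"api": "servo_tool", "payload": {"steps": [{"dx": 0,"dy": -0.1,"dz": 0,"rx": 0,"ry": 0,"rz": 0,"claw": 0.55},{"dx": 0,"dy": -0.2,"dz": 0,"rx": 0,"ry": 0,"rz": 0,"claw": 0.55},{"dx": 0,"dy": -0.4,"dz": 0,"rx": 0,"ry": 0,"rz": 0,"claw": 0.55},{"dx": 0,"dy": -0.6,"dz": 0,"rx": 0,"ry": 0,"rz": 0,"claw": 0.55},{"dx": 0,"dy": -0.6,"dz": 0,"rx": 0,"ry": 0,"rz": 0,"claw": 0.55}]}}

```text
clock: 14.38
eef_pos: [0.645, 0.1962, 0.1576]
orientation: [[-0.182, -0.0, -0.983], [0.983, 0.0, -0.182], [0.0, -1.0, 0.0]]
wrist_force: [0.6, 0.3, -2.4]
opening: 0.689
```

```bash
python3 - <<'E'
from h import *
s=sense();print({k:np.round(s[k],4).tolist() for k in ['clock','eef_pos','orientation','opening','wrist_force','qpos']})
im=get_image('wrist');cv2.imwrite('pics/w7.png',im[:,:,::-1])
im=get_image('side');crop('side',im,(200,100,340,210),5,'pics/s8.png')
a=np.radians(-6.6);x=np.array([np.cos(a),np.sin(a)]);y=np.array([-x[1],x[0]])
seat=np.array([.5919,-.1964])+.047*x+.0155*y;print('seat',seat)
plan([*(seat-.0*x),.16],Ryaw(83.4),10,claw=.55)
E
```

```text
{'clock': 14.375, 'eef_pos': [0.645, 0.1962, 0.1576], 'orientation': [[-0.1824, -0.0003, -0.9832], [0.9832, 0.0001, -0.1824], [0.0002, -1.0, 0.0003]], 'opening': 0.6889, 'wrist_force': [0.6378, 0.328, -2.4269], 'qpos': [-7.4414, 49.8822, -26.7241, 83.6822, 25.6479, 52.564, 58.8175]}
seat [ 0.64037005 -0.18640477]
[{"dx": -0.63, "dy": -0.0, "dz": 0.13, "rx": 0.01, "ry": 0.3, "rz": 0.0, "claw": 0.55}, {"dx": -0.63, "dy": -0.0, "dz": 0.11, "rx": 0.01, "ry": 0.3, "rz": 0.01, "claw": 0.55}, {"dx": -0.63, "dy": -0.0, "dz": 0.09, "rx": 0.01, "ry": 0.29, "rz": 0.0, "claw": 0.55}, {"dx": -0.64, "dy": -0.0, "dz": 0.07, "rx": 0.0, "ry": 0.3, "rz": 0.01, "claw": 0.55}, {"dx": -0.64, "dy": 0.0, "dz": 0.06, "rx": 0.01, "ry": 0.3, "rz": -0.0, "claw": 0.55}]
[{"dx": -0.64, "dy": 0.0, "dz": 0.03, "rx": 0.01, "ry": 0.3, "rz": 0.0, "claw": 0.55}, {"dx": -0.64, "dy": 0.0, "dz": 0.02, "rx": 0.01, "ry": 0.3, "rz": 0.01, "claw": 0.55}, {"dx": -0.64, "dy": 0.0, "dz": -0.01, "rx": 0.01, "ry": 0.29, "rz": 0.0, "claw": 0.55}, {"dx": -0.64, "dy": 0.01, "dz": -0.02, "rx": 0.01, "ry": 0.3, "rz": 0.01, "claw": 0.55}, {"dx": -0.64, "dy": -0.0, "dz": -0.04, "rx": 0.01, "ry": 0.3, "rz": -0.0, "claw": 0.55}]
```

View pics/w7.png

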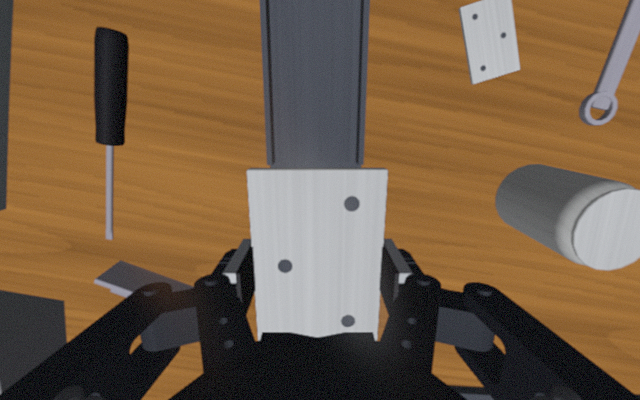

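View pics/s8.png

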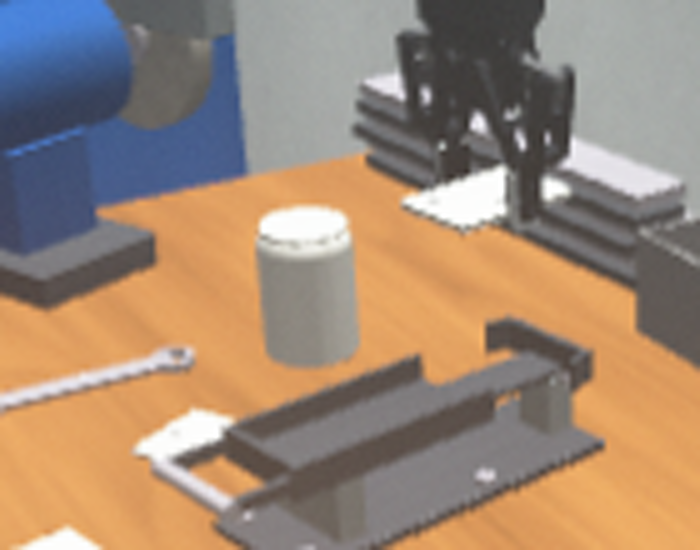

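```bash
python3 - <<'E'
from h import *
plan([.640,-.05,.16],Ryaw(83.4),7,claw=.55)
p=camera_params('wrist');s=sense();R=np.array(s['orientation']);t=np.array(s['eef_pos'])
for uv in [(247.5,170),(388,169.3),(378.5,338),(257.5,338)]:
    print(uv,(R.T@(at_z('wrist',uv,t[2]+.0181,p)-t)*1000).round(1))
E
```

```text
[{"dx": -0.58, "dy": 0.0, "dz": 0.13, "rx": 0.01, "ry": 0.43, "rz": 0.01, "claw": 0.55}, {"dx": -0.58, "dy": 0.0, "dz": 0.1, "rx": 0.01, "ry": 0.42, "rz": 0.0, "claw": 0.55}, {"dx": -0.58, "dy": 0.0, "dz": 0.07, "rx": 0.02, "ry": 0.43, "rz": 0.01, "claw": 0.55}, {"dx": -0.59, "dy": 0.0, "dz": 0.06, "rx": 0.01, "ry": 0.42, "rz": 0.0, "claw": 0.55}, {"dx": -0.59, "dy": 0.01, "dz": 0.02, "rx": 0.01, "ry": 0.43, "rz": 0.01, "claw": 0.55}]
[{"dx": -0.59, "dy": -0.0, "dz": 0.0, "rx": 0.01, "ry": 0.42, "rz": 0.0, "claw": 0.55}, {"dx": -0.59, "dy": 0.0, "dz": -0.02, "rx": 0.02, "ry": 0.43, "rz": 0.01, "claw": 0.55}]
(247.5, 170) [-29.4 -18.6  44.5]
(388, 169.3) [ 29.9 -18.4  44.8]
(378.5, 338) [ 30.9 -17.7 -41.1]
(257.5, 338) [-30.1 -17.8 -41. ]
```

>>> {"api": "servo_tool", "payload": {"steps": [{"dx": -0.4,"dy": 0,"dz": 0.08,"rx": 0.01,"ry": 0.43,"rz": 0,"claw": 0.55},{"dx": -0.6,"dy": 0,"dz": 0.1,"rx": 0.01,"ry": 0.43,"rz": 0,"claw": 0.55},{"dx": -0.6,"dy": 0,"dz": 0.08,"rx": 0.01,"ry": 0.43,"rz": 0,"claw": 0.55},{"dx": -0.6,"dy": 0,"dz": 0.06,"rx": 0.01,"ry": 0.42,"rz": 0,"claw": 0.55},{"dx": -0.6,"dy": 0,"dz": 0.02,"rx": 0.01,"ry": 0.42,"rz": 0,"claw": 0.55}]}}

```text
clock: 15.1
eef_pos: [0.6388, 0.0237, 0.1545]
orientation: [[0.033, -0.008, -0.999], [0.999, -0.002, 0.033], [-0.002, -1.0, 0.008]]
wrist_force: [1.7, 0.1, -2.3]
opening: 0.688
```

>>> {"api": "servo_tool", "payload": {"steps": [{"dx": -0.6,"dy": 0,"dz": 0,"rx": 0.01,"ry": 0.43,"rz": 0,"claw": 0.55},{"dx": -0.5,"dy": 0,"dz": -0.02,"rx": 0.01,"ry": 0.42,"rz": 0,"claw": 0.55},{"dx": -0.2,"dy": 0,"dz": 0,"rx": 0,"ry": 0,"rz": 0,"claw": 0.55},{"dx": 0,"dy": 0,"dz": 0,"rx": 0,"ry": 0,"rz": 0,"claw": 0.55}]}}

```text
clock: 15.6
eef_pos: [0.636, -0.0521, 0.1554]
orientation: [[0.116, -0.009, -0.993], [0.993, -0.0, 0.116], [-0.001, -1.0, 0.009]]
wrist_force: [0.3, -0.3, -3.4]
opening: 0.69
```

```bash
python3 - <<'E'
from h import *
s=sense();print({k:np.round(s[k],4).tolist() for k in ['clock','eef_pos','orientation','opening','wrist_force','qpos']})
p=camera_params('wrist')
im=get_image('wrist');cv2.imwrite('pics/w8.png',im[:,:,::-1]);np.savez('w8.npz',**{k:np.array(v) for k,v in p.items()})
for n in ['seat','wedge_home','wedge_center','wedge_butt','jig']:
    for d in mark_of('wrist',n): print(n,d['uv'],d['score'],at_z('wrist',d['uv'],.029 if n!='jig' else 0,p))
E
```

```text
{'clock': 15.6, 'eef_pos': [0.636, -0.0521, 0.1554], 'orientation': [[0.1158, -0.0087, -0.9932], [0.9933, -0.0003, 0.1158], [-0.0014, -1.0, 0.0086]], 'opening': 0.6903, 'wrist_force': [0.3235, -0.2786, -3.4454], 'qpos': [13.2616, 47.2196, -23.8992, 90.3163, 23.5542, 48.0404, 63.4554]}
seat [177.2, 216.6] 0.85 [ 0.64513247 -0.18767894  0.029     ]
seat [612.8, 180.9] 0.57 [0.65792105 0.22506786 0.029     ]
wedge_home [132.0, 202.8] 0.65 [ 0.62670486 -0.2273881   0.029     ]
wedge_center [107.7, 110.7] 0.73 [ 0.54234893 -0.22589758  0.029     ]
wedge_center [131.0, 200.3] 0.52 [ 0.62419989 -0.2276603   0.029     ]
wedge_butt [99.8, 48.7] 0.59 [ 0.49291973 -0.21819162  0.029     ]
jig [170.7, 161.0] 0.78 [ 0.59450977 -0.19569962  0.        ]
```

View pics/w8.png

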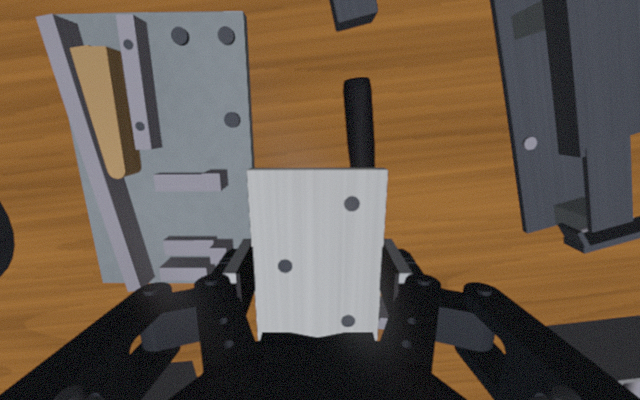

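```bash
python3 - <<'E'
import cv2
im=cv2.imread('pics/w8.png');cv2.imwrite('pics/w8c.png',cv2.resize(im[145:290,100:260],None,fx=4.1,fy=4.1,interpolation=cv2.INTER_CUBIC))
E
```

```text
(no output)
```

View pics/w8c.png

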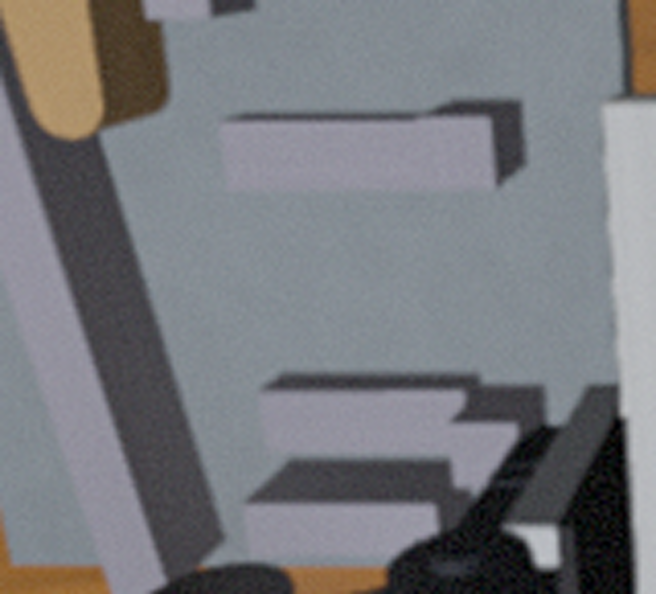

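```bash
python3 - <<'E'
from h import *
d=np.load('w8.npz');p={k:d[k] for k in d}; p['k1']=float(p['k1'])
a=np.radians(-6.6);x=np.array([np.cos(a),np.sin(a)]);y=np.array([-x[1],x[0]]);c=np.array([.5919,-.1964])
def q(n,u,v,z):
    P=at_z('wrist',(100+u/4.1-.4,145+v/4.1-.4),z,p)[:2]-c;print(n,z,(P@x*1000).round(1),(P@y*1000).round(1))
q('near strip front-left',222,122,.026);q('near strip back-left',228,190,.026)
q('far strip front-left',262,391,.026);q('far strip back-left',266,448,.026)
for z in (.034,.037,.04):
    q('near block front outer',493,118,z);q('near block inner?',418,118,z);q('near block back outer',498,190,z);q('far block inner',452,424,z);q('stop front left',247,505,z);q('stop front right',436,505,z);q('stop back left',252,567,z)
q('stop base front-right',472,490,.014);q('near block floor back outer',526,165,.014);q('far block base front outer',545,388,.014);q('near block floor front outer',522,100,.014)
im=cv2.imread('pics/w8.png')
# jig corners floor
for uv in [(244,11),(38,16),(103,281)]:
    P=at_z('wrist',uv,.014,p)[:2]-c;print('corner',uv,(P@x*1000).round(1),(P@y*1000).round(1))
E
```

```text
near strip front-left 0.026 11.4 -3.7
near strip back-left 0.026 27.3 -4.6
far strip front-left 0.026 77.2 -3.4
far strip back-left 0.026 92.2 -4.5
near block front outer 0.034 9.2 61.0
near block inner? 0.034 9.2 44.5
near block back outer 0.034 25.5 60.8
far block inner 0.034 82.1 45.0
stop front left 0.034 103.4 -6.7
stop front right 0.034 103.3 39.1
stop back left 0.034 120.2 -7.9
near block front outer 0.037 8.7 62.0
near block inner? 0.037 8.6 45.6
near block back outer 0.037 24.8 61.8
far block inner 0.037 80.8 46.2
stop front left 0.037 101.8 -4.9
stop front right 0.037 101.7 40.4
stop back left 0.037 118.4 -6.1
near block front outer 0.04 8.1 63.0
near block inner? 0.04 8.1 46.8
near block back outer 0.04 24.1 62.8
far block inner 0.04 79.4 47.4
stop front left 0.04 100.2 -3.2
stop front right 0.04 100.1 41.6
stop back left 0.04 116.6 -4.3
stop base front-right 0.014 109.6 40.6
near block floor back outer 0.014 24.1 61.3
far block base front outer 0.014 81.4 61.6
near block floor front outer 0.014 8.5 61.6
corner (244, 11) -127.4 86.5
corner (38, 16) -126.0 -93.3
corner (103, 281) 130.2 -83.0
```

```bash
python3 - <<'E'
from h import *
d=np.load('w8.npz');p={k:d[k] for k in d}; p['k1']=float(p['k1'])
a=np.radians(-6.6);x=np.array([np.cos(a),np.sin(a)]);y=np.array([-x[1],x[0]]);c=np.array([.5919,-.1964])
def q(n,u,v,z,uv=None):
    P=at_z('wrist',uv or (100+u/4.1-.4,145+v/4.1-.4),z,p)[:2]-c;print(n,z,(P@x*1000).round(1),(P@y*1000).round(1))
q('nose tip',70,139,.04);q('nose right',103,105,.04);q('nose left',37,110,.04);q('nose right top of crop',92,0,.04)
q('butt R',0,0,.04,(110,46));q('butt L',0,0,.04,(72,47));q('side R base',165,100,.014)
q('guide end L',148,18,.037);q('guide end R',208,16,.037)
im=cv2.imread('pics/w8.png');cv2.imwrite('pics/w8d.png',cv2.resize(im[0:200,30:250],None,fx=3,fy=3,interpolation=cv2.INTER_CUBIC))
E
```

```text
nose tip 0.04 12.5 -29.8
nose right 0.04 5.1 -21.3
nose left 0.04 6.2 -36.0
nose right top of crop 0.04 -17.2 -19.9
butt R 0.04 -95.3 -16.9
butt L 0.04 -95.0 -48.2
side R base 0.014 8.3 -23.3
guide end L 0.037 -13.1 -10.4
guide end R 0.037 -13.5 2.7
```

View pics/w8d.png

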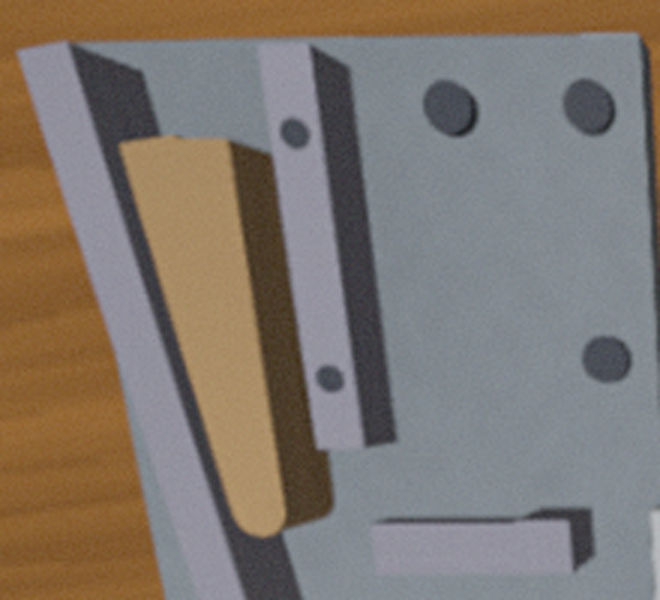

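```bash
python3 - <<'E'
from h import *
a=np.radians(-6.6);x=np.array([np.cos(a),np.sin(a),0]);y=np.array([-x[1],x[0],0]);c=np.array([.5919,-.1964,0])
T=c+.0505*x+.0133*y;print(T)
plan(T+[0,0,.10],Ryaw(83.4),5,claw=.55)
E
```

```text
[ 0.64359399 -0.18899247  0.        ]
[{"dx": -0.46, "dy": 0.19, "dz": -0.08, "rx": -0.01, "ry": 0.01, "rz": -0.0, "claw": 0.55}, {"dx": -0.46, "dy": 0.18, "dz": -0.07, "rx": -0.02, "ry": 0.0, "rz": -0.0, "claw": 0.55}, {"dx": -0.46, "dy": 0.19, "dz": -0.08, "rx": -0.01, "ry": 0.01, "rz": -0.0, "claw": 0.55}, {"dx": -0.46, "dy": 0.19, "dz": -0.07, "rx": -0.02, "ry": 0.0, "rz": -0.0, "claw": 0.55}, {"dx": -0.46, "dy": 0.19, "dz": -0.08, "rx": -0.01, "ry": 0.01, "rz": -0.0, "claw": 0.55}]
```

>>> {"api": "servo_tool", "payload": {"steps": [{"dx": -0.46,"dy": 0.19,"dz": -0.08,"rx": -0.02,"ry": 0.01,"rz": 0,"claw": 0.55},{"dx": -0.46,"dy": 0.18,"dz": -0.07,"rx": -0.02,"ry": 0,"rz": 0,"claw": 0.55},{"dx": -0.46,"dy": 0.19,"dz": -0.08,"rx": -0.02,"ry": 0.01,"rz": 0,"claw": 0.55},{"dx": -0.46,"dy": 0.19,"dz": -0.07,"rx": -0.02,"ry": 0,"rz": 0,"claw": 0.55},{"dx": -0.46,"dy": 0.19,"dz": -0.08,"rx": -0.01,"ry": 0.01,"rz": 0,"claw": 0.55}]}}

```text
clock: 16.52
eef_pos: [0.6437, -0.1908, 0.0996]
orientation: [[0.116, 0.002, -0.993], [0.993, -0.001, 0.116], [-0.001, -1.0, -0.002]]
wrist_force: [0.9, -0.3, -2.9]
opening: 0.682
```

```bash
python3 - <<'E'
from h import *
s=sense();print({k:np.round(s[k],4).tolist() for k in ['clock','eef_pos','orientation','wrist_force']})
a=np.radians(-6.6);x=np.array([np.cos(a),np.sin(a),0]);y=np.array([-x[1],x[0],0]);c=np.array([.5919,-.1964,0])
T=c+.0505*x+.0133*y
plan(T+[0,0,.042],Ryaw(83.4),4,claw=.55)
E
```

```text
{'clock': 16.525, 'eef_pos': [0.6437, -0.1908, 0.0996], 'orientation': [[0.1163, 0.0023, -0.9932], [0.9932, -0.0009, 0.1163], [-0.0006, -1.0, -0.0024]], 'wrist_force': [0.9012, -0.2786, -2.9292]}
[{"dx": 0.01, "dy": 0.24, "dz": 0.0, "rx": 0.01, "ry": -0.0, "rz": -0.0, "claw": 0.55}, {"dx": 0.01, "dy": 0.24, "dz": 0.0, "rx": 0.0, "ry": -0.01, "rz": -0.0, "claw": 0.55}, {"dx": 0.0, "dy": 0.24, "dz": 0.01, "rx": 0.01, "ry": -0.0, "rz": -0.0, "claw": 0.55}, {"dx": 0.01, "dy": 0.24, "dz": -0.0, "rx": 0.0, "ry": -0.0, "rz": -0.01, "claw": 0.55}]
```

>>> {"api": "servo_tool", "payload": {"steps": [{"dx": 0,"dy": 0.25,"dz": 0,"rx": 0,"ry": 0,"rz": 0,"claw": 0.55},{"dx": 0,"dy": 0.25,"dz": 0,"rx": 0,"ry": 0,"rz": 0,"claw": 0.55},{"dx": 0,"dy": 0.25,"dz": 0,"rx": 0,"ry": 0,"rz": 0,"claw": 0.55},{"dx": 0,"dy": 0.2,"dz": 0,"rx": 0,"ry": 0,"rz": 0,"claw": 0.55},{"dx": 0,"dy": 0,"dz": 0,"rx": 0,"ry": 0,"rz": 0,"claw": 0.55}]}}

```text
clock: 17.15
eef_pos: [0.6427, -0.1901, 0.0417]
orientation: [[0.117, -0.0, -0.993], [0.993, -0.001, 0.117], [-0.001, -1.0, 0.0]]
wrist_force: [-0.6, 0.0, -3.2]
opening: 0.682
```

```bash
python3 - <<'E'
from h import *
s=sense();print({k:np.round(s[k],4).tolist() for k in ['clock','eef_pos','orientation','wrist_force']})
p=camera_params('wrist');np.savez('w9.npz',**{k:np.array(v) for k,v in p.items()})
im=get_image('wrist');cv2.imwrite('pics/w9.png',im[:,:,::-1])
im=get_image('side');crop('side',im,(290,170,430,290),5,'pics/s9.png')
E
```

```text
{'clock': 17.15, 'eef_pos': [0.6427, -0.1901, 0.0417], 'orientation': [[0.1166, -0.0003, -0.9932], [0.9932, -0.0007, 0.1166], [-0.0007, -1.0, 0.0002]], 'wrist_force': [-0.6056, 0.0166, -3.1922]}
```

View pics/w9.png

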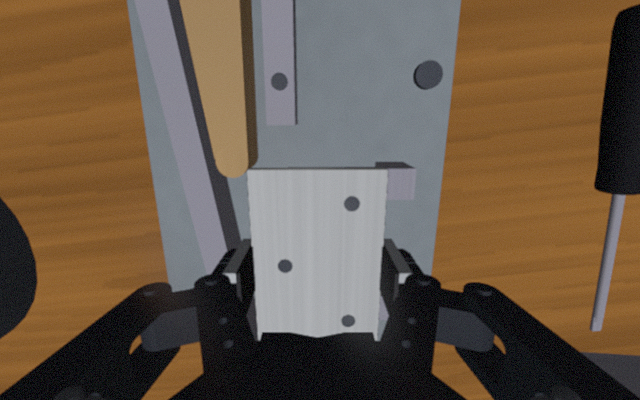

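View pics/s9.png

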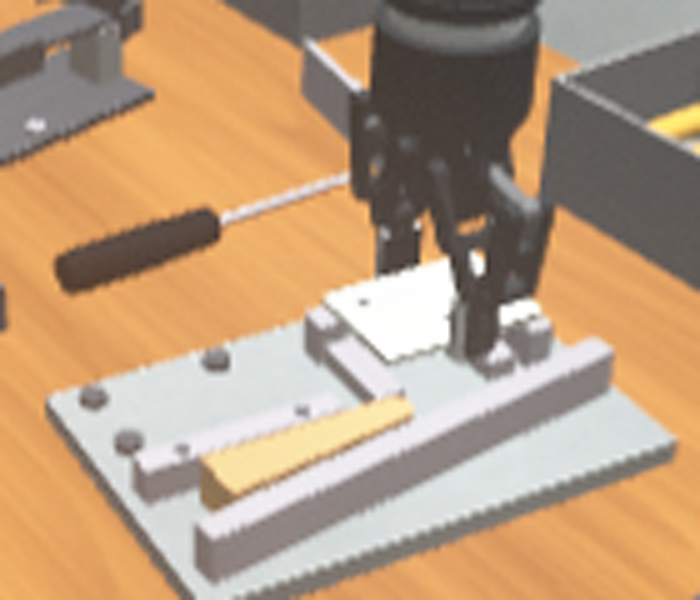

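```bash
python3 - <<'E'
from h import *
im=cv2.imread('pics/w9.png');cv2.imwrite('pics/w9c.png',cv2.resize(im[80:240,200:440],None,fx=3.2,fy=3.2,interpolation=cv2.INTER_CUBIC))
E
```

View pics/w9c.png

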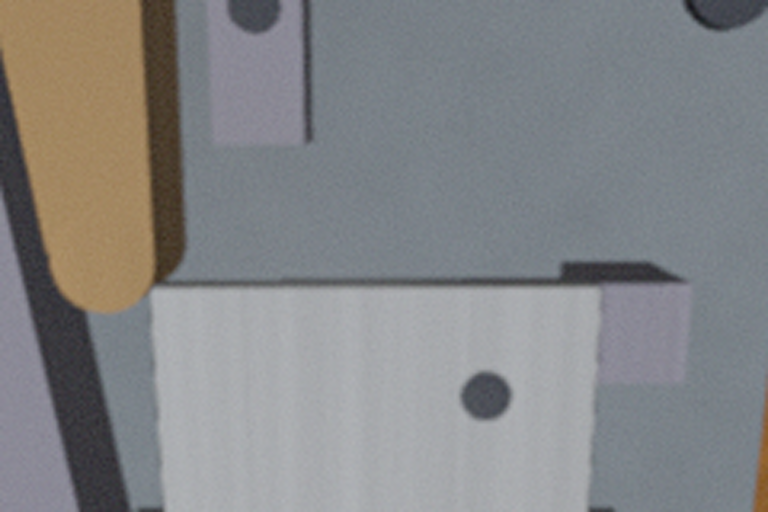

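```bash
python3 - <<'E'
from h import *
d=np.load('w9.npz');p={k:d[k] for k in d}; p['k1']=float(p['k1'])
a=np.radians(-6.6);x=np.array([np.cos(a),np.sin(a)]);y=np.array([-x[1],x[0]]);c=np.array([.6427,-.1901])
def q(n,u,v,z):
    P=at_z('wrist',(200+u/3.2-.4,80+v/3.2-.4),z,p)[:2]-c;print(n,z,(P@x*1000).round(1),(P@y*1000).round(1))
q('plate L',152,286,.0598);q('plate R',601,289,.0598)
q('block floor inner',562,263,.014);q('block floor outer',650,263,.014)
for z in(.034,.037,.04):q('block top outer near',690,283,z);q('block top outer far',686,384,z);q('guide L',212,146,z);q('guide R',305,144,z)
q('nose tip',105,313,.04);q('nose R',155,270,.04)
E
```

```text
plate L 0.0598 -45.0 -29.3
plate R 0.0598 -44.5 30.2
block floor inner 0.014 -41.2 33.8
block floor outer 0.014 -41.1 49.6
block top outer near 0.034 -40.9 50.5
block top outer far 0.034 -24.2 51.3
guide L 0.034 -62.2 -24.8
guide R 0.034 -62.5 -10.5
block top outer near 0.037 -41.4 49.5
block top outer far 0.037 -25.0 50.3
guide L 0.037 -62.3 -24.3
guide R 0.037 -62.6 -10.3
block top outer near 0.04 -41.9 48.5
block top outer far 0.04 -25.8 49.3
guide L 0.04 -62.4 -23.8
guide R 0.04 -62.7 -10.0
nose tip 0.04 -37.4 -41.5
nose R 0.04 -44.0 -33.3
```

>>> {"api": "servo_tool", "payload": {"steps": [{"dx": 0.038,"dy": 0,"dz": -0.042,"rx": 0,"ry": 0,"rz": 0,"claw": 0.55},{"dx": 0,"dy": 0.12,"dz": 0,"rx": 0,"ry": 0,"rz": 0,"claw": 0.55},{"dx": 0,"dy": 0.12,"dz": 0,"rx": 0,"ry": 0,"rz": 0,"claw": 0.55},{"dx": 0,"dy": 0.12,"dz": 0,"rx": 0,"ry": 0,"rz": 0,"claw": 0.55},{"dx": 0,"dy": 0.03,"dz": 0,"rx": 0,"ry": 0,"rz": 0,"claw": 0.55}]}}

```text
clock: 17.88
eef_pos: [0.6456, -0.1889, 0.0185]
orientation: [[0.117, 0.0, -0.993], [0.993, -0.001, 0.117], [-0.001, -1.0, -0.001]]
wrist_force: [-0.3, -0.5, -2.8]
opening: 0.682
```

```bash
python3 - <<'E'
from h import *
s=sense();print({k:np.round(s[k],4).tolist() for k in ['clock','eef_pos','orientation','wrist_force']})
im=get_image('side');crop('side',im,(320,190,420,275),7,'pics/s10.png')
E
```

```text
{'clock': 17.875, 'eef_pos': [0.6456, -0.1889, 0.0185], 'orientation': [[0.1174, 0.0004, -0.9931], [0.9931, -0.001, 0.1174], [-0.001, -1.0, -0.0005]], 'wrist_force': [-0.3266, -0.4575, -2.8442]}
```

View pics/s10.png

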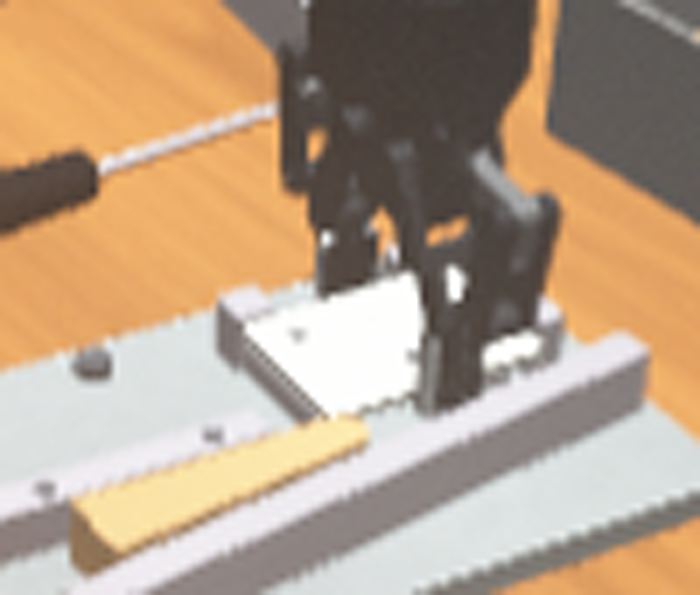

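>>> {"api": "servo_tool", "payload": {"steps": [{"dx": 0,"dy": 0.02,"dz": 0,"rx": 0,"ry": 0,"rz": 0,"claw": 0.55},{"dx": 0,"dy": 0.02,"dz": 0,"rx": 0,"ry": 0,"rz": 0,"claw": 0.55},{"dx": 0,"dy": 0.015,"dz": 0,"rx": 0,"ry": 0,"rz": 0,"claw": 0.55}]}}

```text
clock: 18.3
eef_pos: [0.6464, -0.1889, 0.0163]
orientation: [[0.118, 0.002, -0.993], [0.993, -0.001, 0.118], [-0.001, -1.0, -0.002]]
wrist_force: [0.2, -0.3, -3.1]
opening: 0.686
```

>>> {"api": "servo_tool", "payload": {"steps": [{"dx": 0,"dy": 0.01,"dz": 0,"rx": 0,"ry": 0,"rz": 0,"claw": 0.55},{"dx": 0,"dy": 0.01,"dz": 0,"rx": 0,"ry": 0,"rz": 0,"claw": 0.55}]}}

```text
clock: 18.55
eef_pos: [0.6464, -0.1889, 0.0151]
orientation: [[0.117, 0.002, -0.993], [0.993, -0.001, 0.117], [-0.001, -1.0, -0.002]]
wrist_force: [0.8, -0.1, -3.3]
opening: 0.689
```

>>> {"api": "servo_tool", "payload": {"steps": [{"dx": 0,"dy": 0.015,"dz": 0,"rx": 0,"ry": 0,"rz": 0,"claw": 0.55},{"dx": 0,"dy": 0.01,"dz": 0,"rx": 0,"ry": 0,"rz": 0,"claw": 0.55}]}}

```text
clock: 18.8
eef_pos: [0.6464, -0.1889, 0.014]
orientation: [[0.118, 0.002, -0.993], [0.993, -0.001, 0.118], [-0.001, -1.0, -0.002]]
wrist_force: [-2.5, 0.2, 3.6]
opening: 0.686
```

>>> {"api": "servo_tool", "payload": {"steps": [{"dx": 0,"dy": 0.01,"dz": 0,"rx": 0,"ry": 0,"rz": 0,"claw": 0.55},{"dx": 0,"dy": 0.01,"dz": 0,"rx": 0,"ry": 0,"rz": 0,"claw": 0.55}]}}

```text
clock: 19.05
eef_pos: [0.6464, -0.1889, 0.0139]
orientation: [[0.118, 0.002, -0.993], [0.993, -0.002, 0.118], [-0.001, -1.0, -0.002]]
wrist_force: [-4.5, 0.5, 11.9]
opening: 0.685
```

>>> {"api": "servo_tool", "payload": {"steps": [{"dx": 0,"dy": -0.01,"dz": 0,"rx": 0,"ry": 0,"rz": 0,"claw": 0.74},{"dx": 0,"dy": 0,"dz": 0,"rx": 0,"ry": 0,"rz": 0,"claw": 0.74},{"dx": 0,"dy": 0,"dz": 0,"rx": 0,"ry": 0,"rz": 0,"claw": 0.74}]}}

```text
clock: 19.42
eef_pos: [0.6465, -0.1889, 0.0129]
orientation: [[0.118, 0.002, -0.993], [0.993, -0.001, 0.118], [-0.001, -1.0, -0.002]]
wrist_force: [-0.1, -0.5, 0.3]
opening: 0.736
```

```bash
python3 - <<'E'
from h import *
s=sense();print({k:np.round(s[k],4).tolist() for k in ['clock','eef_pos','orientation','wrist_force','opening']})
im=get_image('wrist');cv2.imwrite('pics/w10.png',im[:,:,::-1])
E
```

```text
{'clock': 19.425, 'eef_pos': [0.6465, -0.1889, 0.0129], 'orientation': [[0.1175, 0.0022, -0.9931], [0.9931, -0.0012, 0.1175], [-0.0009, -1.0, -0.0024]], 'wrist_force': [-0.1139, -0.4535, 0.2951], 'opening': 0.7362}
```

View pics/w10.png

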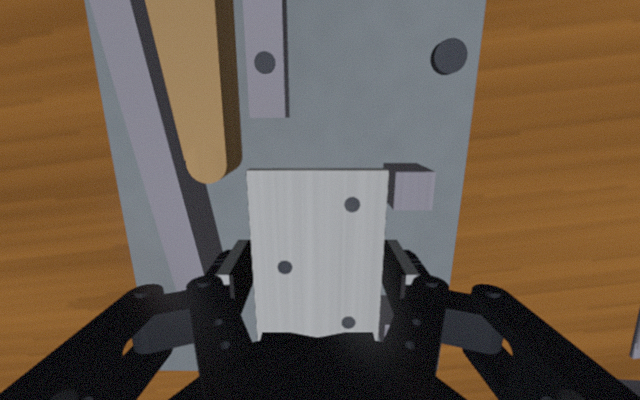

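>>> {"api": "servo_tool", "payload": {"steps": [{"dx": 0,"dy": -0.08,"dz": 0,"rx": 0,"ry": 0,"rz": 0,"claw": 0.74},{"dx": 0,"dy": -0.15,"dz": 0,"rx": 0,"ry": 0,"rz": 0,"claw": 0.74},{"dx": 0,"dy": -0.4,"dz": 0,"rx": 0,"ry": 0,"rz": 0,"claw": 0.74},{"dx": 0,"dy": -0.7,"dz": 0,"rx": 0,"ry": 0,"rz": 0,"claw": 0.74},{"dx": 0,"dy": -0.7,"dz": 0,"rx": 0,"ry": 0,"rz": 0,"claw": 0.74}]}}

```text
clock: 20.1
eef_pos: [0.6464, -0.1887, 0.1377]
orientation: [[0.117, 0.003, -0.993], [0.993, -0.001, 0.117], [-0.001, -1.0, -0.004]]
wrist_force: [0.8, -0.6, 0.1]
opening: 0.743
```

```bash
python3 - <<'E'
from h import *
s=sense();print({k:np.round(s[k],4).tolist() for k in ['clock','eef_pos','orientation','wrist_force','opening']})
p=camera_params('wrist');np.savez('w11.npz',**{k:np.array(v) for k,v in p.items()})
im=get_image('wrist');cv2.imwrite('pics/w11.png',im[:,:,::-1])
a=np.radians(-6.6);x=np.array([np.cos(a),np.sin(a),0]);y=np.array([-x[1],x[0],0]);c=np.array([.5919,-.1964,0])
T=c-.128*x-.029*y;print(T)
plan(T+[0,0,.12],Ryaw(-6.6),16,claw=0)
E
```

```text
{'clock': 20.1, 'eef_pos': [0.6464, -0.1887, 0.1377], 'orientation': [[0.1174, 0.0035, -0.9931], [0.9931, -0.0013, 0.1174], [-0.0009, -1.0, -0.0036]], 'wrist_force': [0.8221, -0.613, 0.148], 'opening': 0.7428}
[ 0.46141511 -0.21049585  0.        ]
[{"dx": -0.05, "dy": 0.02, "dz": 0.19, "rx": 0.01, "ry": 0.98, "rz": 0.01, "claw": 0}, {"dx": -0.06, "dy": 0.03, "dz": 0.19, "rx": 0.01, "ry": 0.98, "rz": 0.0, "claw": 0}, {"dx": -0.08, "dy": 0.02, "dz": 0.18, "rx": 0.0, "ry": 0.98, "rz": 0.01, "claw": 0}, {"dx": -0.1, "dy": 0.02, "dz": 0.17, "rx": 0.01, "ry": 0.98, "rz": 0.0, "claw": 0}, {"dx": -0.12, "dy": 0.02, "dz": 0.16, "rx": 0.01, "ry": 0.98, "rz": 0.01, "claw": 0}]
[{"dx": -0.13, "dy": 0.03, "dz": 0.15, "rx": 0.0, "ry": 0.98, "rz": 0.01, "claw": 0}, {"dx": -0.14, "dy": 0.02, "dz": 0.14, "rx": 0.01, "ry": 0.98, "rz": 0.0, "claw": 0}, {"dx": -0.16, "dy": 0.03, "dz": 0.12, "rx": 0.01, "ry": 0.98, "rz": 0.01, "claw": 0}, {"dx": -0.17, "dy": 0.02, "dz": 0.1, "rx": 0.01, "ry": 0.98, "rz": 0.0, "claw": 0}, {"dx": -0.18, "dy": 0.02, "dz": 0.09, "rx": 0.0, "ry": 0.98, "rz": 0.01, "claw": 0}]
[{"dx": -0.18, "dy": 0.03, "dz": 0.07, "rx": 0.01, "ry": 0.98, "rz": 0.01, "claw": 0}, {"dx": -0.19, "dy": 0.02, "dz": 0.05, "rx": 0.01, "ry": 0.98, "rz": 0.0, "claw": 0}, {"dx": -0.2, "dy": 0.03, "dz": 0.03, "rx": 0.01, "ry": 0.98, "rz": 0.01, "claw": 0}, {"dx": -0.2, "dy": 0.02, "dz": 0.02, "rx": 0.0, "ry": 0.98, "rz": 0.01, "claw": 0}, {"dx": -0.19, "dy": 0.03, "dz": -0.01, "rx": 0.01, "ry": 0.98, "rz": 0.0, "claw": 0}]
[{"dx": -0.2, "dy": 0.02, "dz": -0.02, "rx": 0.01, "ry": 0.98, "rz": 0.01, "claw": 0}]
```

View pics/w11.png

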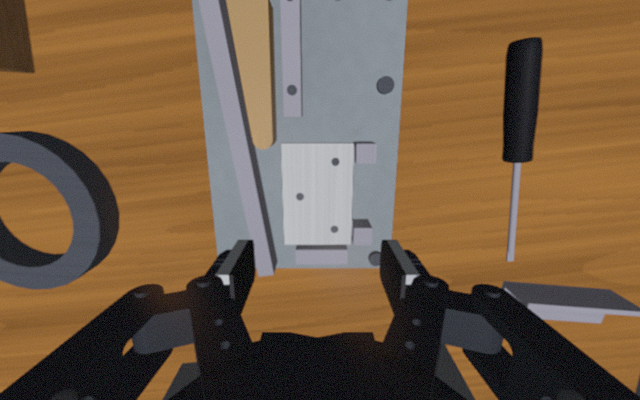

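>>> {"api": "servo_tool", "payload": {"steps": [{"dx": -0.05,"dy": 0.02,"dz": 0.19,"rx": 0,"ry": 0.98,"rz": 0,"claw": 0},{"dx": -0.06,"dy": 0.03,"dz": 0.19,"rx": 0,"ry": 0.98,"rz": 0,"claw": 0},{"dx": -0.08,"dy": 0.02,"dz": 0.18,"rx": 0,"ry": 0.98,"rz": 0,"claw": 0},{"dx": -0.1,"dy": 0.02,"dz": 0.17,"rx": 0,"ry": 0.98,"rz": 0,"claw": 0},{"dx": -0.12,"dy": 0.02,"dz": 0.16,"rx": 0,"ry": 0.98,"rz": 0,"claw": 0}]}}

```text
clock: 20.78
eef_pos: [0.5874, -0.1957, 0.1297]
orientation: [[0.574, 0.004, -0.819], [0.819, -0.001, 0.574], [0.001, -1.0, -0.004]]
wrist_force: [-0.7, 0.8, 0.8]
opening: 0.002
```

>>> {"api": "servo_tool", "payload": {"steps": [{"dx": -0.13,"dy": 0.03,"dz": 0.15,"rx": 0,"ry": 0.98,"rz": 0,"claw": 0},{"dx": -0.14,"dy": 0.02,"dz": 0.14,"rx": 0,"ry": 0.98,"rz": 0,"claw": 0},{"dx": -0.16,"dy": 0.03,"dz": 0.12,"rx": 0,"ry": 0.98,"rz": 0,"claw": 0},{"dx": -0.17,"dy": 0.02,"dz": 0.1,"rx": 0,"ry": 0.98,"rz": 0,"claw": 0},{"dx": -0.18,"dy": 0.02,"dz": 0.09,"rx": 0,"ry": 0.98,"rz": 0,"claw": 0}]}}

```text
clock: 21.4
eef_pos: [0.5283, -0.2023, 0.1223]
orientation: [[0.892, 0.004, -0.453], [0.453, -0.001, 0.892], [0.003, -1.0, -0.003]]
wrist_force: [0.2, 0.9, -0.6]
opening: -0.001
```

>>> {"api": "servo_tool", "payload": {"steps": [{"dx": -0.18,"dy": 0.03,"dz": 0.07,"rx": 0,"ry": 0.98,"rz": 0,"claw": 0},{"dx": -0.19,"dy": 0.02,"dz": 0.05,"rx": 0,"ry": 0.98,"rz": 0,"claw": 0},{"dx": -0.2,"dy": 0.03,"dz": 0.03,"rx": 0,"ry": 0.98,"rz": 0,"claw": 0},{"dx": -0.2,"dy": 0.02,"dz": 0.02,"rx": 0,"ry": 0.98,"rz": 0,"claw": 0},{"dx": -0.19,"dy": 0.03,"dz": -0.01,"rx": 0,"ry": 0.98,"rz": 0,"claw": 0}]}}

```text
clock: 22.02
eef_pos: [0.4699, -0.2088, 0.1142]
orientation: [[1.0, 0.005, 0.02], [-0.02, -0.001, 1.0], [0.005, -1.0, -0.001]]
wrist_force: [0.1, -0.3, 0.3]
opening: 0.002
```

>>> {"api": "servo_tool", "payload": {"steps": [{"dx": -0.2,"dy": 0.02,"dz": -0.02,"rx": 0,"ry": 0.98,"rz": 0,"claw": 0},{"dx": 0,"dy": 0,"dz": 0,"rx": 0,"ry": 0,"rz": 0,"claw": 0}]}}

```text
clock: 22.28
eef_pos: [0.4571, -0.21, 0.1127]
orientation: [[0.993, 0.003, 0.114], [-0.114, -0.001, 0.993], [0.003, -1.0, -0.001]]
wrist_force: [0.1, 0.8, 0.5]
opening: 0.0
```

```bash
python3 - <<'E'
from h import *
s=sense();print({k:np.round(s[k],4).tolist() for k in ['clock','eef_pos','orientation','wrist_force','opening','qpos']})
p=camera_params('wrist')
im=get_image('wrist');cv2.imwrite('pics/w12.png',im[:,:,::-1])
a=np.radians(-6.6);x=np.array([np.cos(a),np.sin(a),0]);y=np.array([-x[1],x[0],0]);c=np.array([.5919,-.1964,0])
for d in mark_of('wrist','wedge_butt'):
    P=at_z('wrist',d['uv'],.027,p);print(d['uv'],d['score'],P,(P-c)@x,(P-c)@y)
E
```

```text
{'clock': 22.275, 'eef_pos': [0.4571, -0.21, 0.1127], 'orientation': [[0.9935, 0.0028, 0.1142], [-0.1142, -0.0013, 0.9935], [0.0029, -1.0, -0.001]], 'wrist_force': [0.0785, 0.7906, 0.4798], 'opening': 0.0005, 'qpos': [19.3718, 41.7116, 0.0579, 117.0374, -0.0605, 21.0778, 12.9146]}
[154.2, 187.8] 0.89 [ 0.33238236 -0.18162336  0.027     ] -0.2594961445054704 -0.015149502197021091
[362.3, 211.4] 0.84 [ 0.49431068 -0.22004471  0.027     ] -0.09422491639716578 -0.03470465188231391
```

View pics/w12.png

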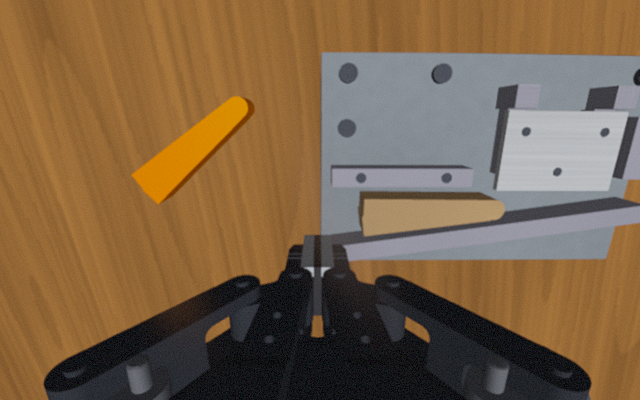

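>>> {"api": "servo_tool", "payload": {"steps": [{"dx": 0,"dy": 0.45,"dz": 0,"rx": 0,"ry": 0,"rz": 0,"claw": 0},{"dx": 0,"dy": 0.45,"dz": 0,"rx": 0,"ry": 0,"rz": 0,"claw": 0},{"dx": 0,"dy": 0.4,"dz": 0,"rx": 0,"ry": 0,"rz": 0,"claw": 0},{"dx": 0,"dy": 0.2,"dz": 0,"rx": 0,"ry": 0,"rz": 0,"claw": 0},{"dx": 0,"dy": 0,"dz": 0,"rx": 0,"ry": 0,"rz": 0,"claw": 0}], "force": 60}}

```text
clock: 23.0
eef_pos: [0.4577, -0.2098, 0.0213]
orientation: [[0.993, 0.002, 0.114], [-0.114, -0.001, 0.993], [0.002, -1.0, -0.0]]
wrist_force: [-0.8, -0.3, 0.3]
opening: 0.002
```

```bash
python3 - <<'E'
from h import *
s=sense();print({k:np.round(s[k],4).tolist() for k in ['clock','eef_pos','orientation','wrist_force']})
im=get_image('wrist');cv2.imwrite('pics/w13.png',im[:,:,::-1])
im=get_image('side');crop('side',im,(290,190,430,290),5,'pics/s13.png')
E
```

```text
{'clock': 23.0, 'eef_pos': [0.4577, -0.2098, 0.0213], 'orientation': [[0.9935, 0.0018, 0.1139], [-0.1139, -0.0007, 0.9935], [0.0018, -1.0, -0.0004]], 'wrist_force': [-0.7677, -0.3215, 0.264]}
```

View pics/w13.png

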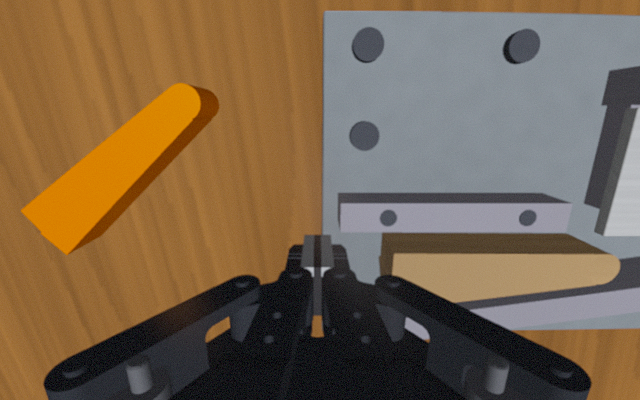

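View pics/s13.png

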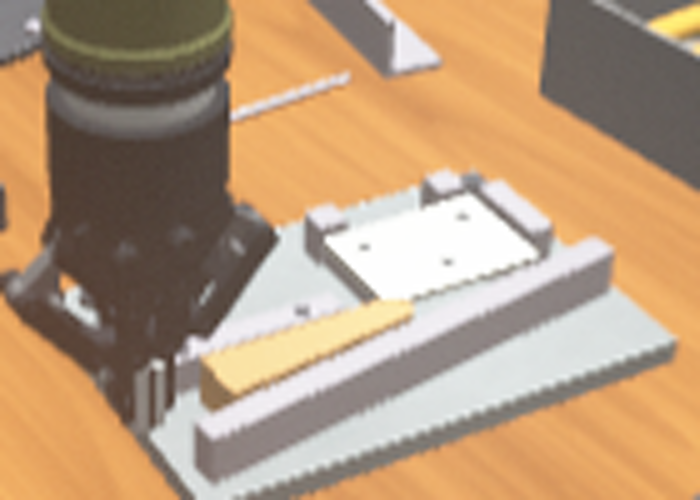

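>>> {"api": "servo_tool", "payload": {"steps": [{"dx": 0.15,"dy": 0,"dz": 0,"rx": 0,"ry": 0,"rz": 0,"claw": 0},{"dx": 0.1,"dy": 0,"dz": 0,"rx": 0,"ry": 0,"rz": 0,"claw": 0},{"dx": 0.1,"dy": 0,"dz": 0,"rx": 0,"ry": 0,"rz": 0,"claw": 0},{"dx": 0.1,"dy": 0,"dz": 0,"rx": 0,"ry": 0,"rz": 0,"claw": 0},{"dx": 0.1,"dy": 0,"dz": 0,"rx": 0,"ry": 0,"rz": 0,"claw": 0}]}}

```text
clock: 23.72
eef_pos: [0.4904, -0.2139, 0.0217]
orientation: [[0.993, 0.002, 0.115], [-0.115, -0.001, 0.993], [0.002, -1.0, -0.001]]
wrist_force: [-0.4, -0.7, -0.3]
opening: 0.001
```

```bash
python3 - <<'E'
from h import *
s=sense();print({k:np.round(s[k],4).tolist() for k in ['clock','eef_pos','orientation','wrist_force']})
im=get_image('side');crop('side',im,(290,190,430,290),5,'pics/s14.png')
E
```

```text
{'clock': 23.725, 'eef_pos': [0.4904, -0.2139, 0.0217], 'orientation': [[0.9934, 0.0016, 0.1147], [-0.1147, -0.0011, 0.9934], [0.0017, -1.0, -0.0009]], 'wrist_force': [-0.4105, -0.6823, -0.3066]}
```

View pics/s14.png

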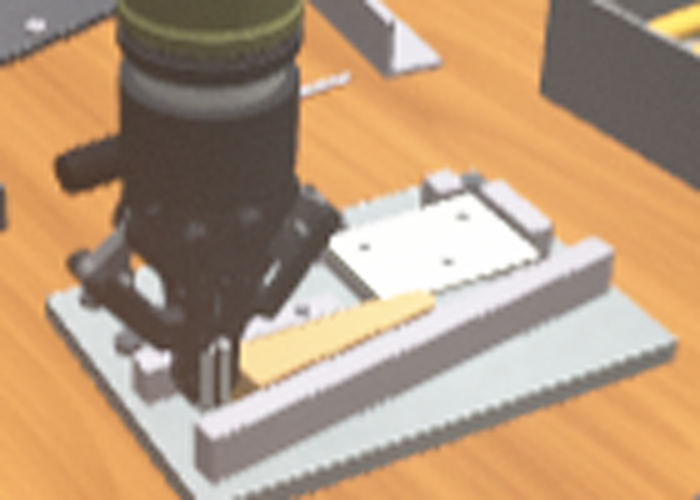

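>>> {"api": "servo_tool", "payload": {"steps": [{"dx": 0.15,"dy": 0,"dz": 0,"rx": 0,"ry": 0,"rz": 0,"claw": 0},{"dx": 0.15,"dy": 0,"dz": 0,"rx": 0,"ry": 0,"rz": 0,"claw": 0},{"dx": 0.15,"dy": 0,"dz": 0,"rx": 0,"ry": 0,"rz": 0,"claw": 0},{"dx": 0.12,"dy": 0,"dz": 0,"rx": 0,"ry": 0,"rz": 0,"claw": 0},{"dx": 0.1,"dy": 0,"dz": 0,"rx": 0,"ry": 0,"rz": 0,"claw": 0}]}}

```text
clock: 24.4
eef_pos: [0.5305, -0.2183, 0.0217]
orientation: [[0.993, 0.002, 0.115], [-0.115, -0.001, 0.993], [0.002, -1.0, -0.001]]
wrist_force: [-0.3, 0.6, -0.7]
opening: 0.002
```

```bash
python3 - <<'E'
from h import *
s=sense();print({k:np.round(s[k],4).tolist() for k in ['clock','eef_pos','wrist_force']})
im=get_image('side');crop('side',im,(290,190,430,290),5,'pics/s15.png')
im=get_image('top');crop('top',im,(340,130,430,250),5,'pics/t15.png')
E
```

```text
{'clock': 24.4, 'eef_pos': [0.5305, -0.2183, 0.0217], 'wrist_force': [-0.2896, 0.5784, -0.6718]}
```

View pics/s15.png

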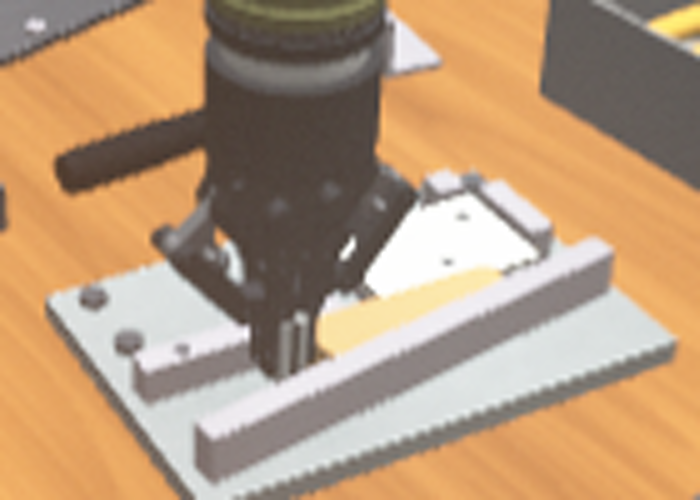

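View pics/t15.png

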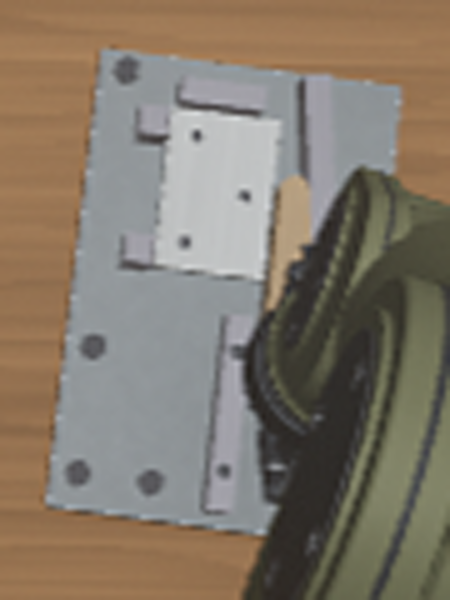

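>>> {"api": "servo_tool", "payload": {"steps": [{"dx": 0.1,"dy": 0,"dz": 0,"rx": 0,"ry": 0,"rz": 0,"claw": 0},{"dx": 0.1,"dy": 0,"dz": 0,"rx": 0,"ry": 0,"rz": 0,"claw": 0},{"dx": 0.08,"dy": 0,"dz": 0,"rx": 0,"ry": 0,"rz": 0,"claw": 0}]}}

```text
clock: 24.88
eef_pos: [0.5473, -0.2204, 0.0218]
orientation: [[0.993, 0.002, 0.115], [-0.115, -0.001, 0.993], [0.002, -1.0, -0.001]]
wrist_force: [-0.8, 0.6, -0.5]
opening: 0.001
```

>>> {"api": "servo_tool", "payload": {"steps": [{"dx": 0.05,"dy": 0,"dz": 0,"rx": 0,"ry": 0,"rz": 0,"claw": 0},{"dx": 0.05,"dy": 0,"dz": 0,"rx": 0,"ry": 0,"rz": 0,"claw": 0}]}}

```text
clock: 25.12
eef_pos: [0.552, -0.2208, 0.0216]
orientation: [[0.993, 0.0, 0.115], [-0.115, -0.001, 0.993], [0.0, -1.0, -0.001]]
wrist_force: [-2.3, 1.2, 0.6]
opening: 0.004
```

>>> {"api": "servo_tool", "payload": {"steps": [{"dx": 0.04,"dy": 0,"dz": 0,"rx": 0,"ry": 0,"rz": 0,"claw": 0},{"dx": 0.04,"dy": 0,"dz": 0,"rx": 0,"ry": 0,"rz": 0,"claw": 0},{"dx": 0.04,"dy": 0,"dz": 0,"rx": 0,"ry": 0,"rz": 0,"claw": 0}]}}

```text
clock: 25.5
eef_pos: [0.5599, -0.2218, 0.0217]
orientation: [[0.993, 0.002, 0.115], [-0.115, -0.001, 0.993], [0.002, -1.0, -0.001]]
wrist_force: [-2.1, 0.9, 0.8]
opening: 0.004
```

>>> {"api": "servo_tool", "payload": {"steps": [{"dx": 0.03,"dy": 0,"dz": 0,"rx": 0,"ry": 0,"rz": 0,"claw": 0},{"dx": 0.03,"dy": 0,"dz": 0,"rx": 0,"ry": 0,"rz": 0,"claw": 0}]}}

```text
clock: 25.75
eef_pos: [0.5607, -0.2219, 0.0215]
orientation: [[0.993, -0.004, 0.115], [-0.115, 0.0, 0.993], [-0.004, -1.0, -0.0]]
wrist_force: [-7.4, 2.5, 4.8]
opening: -0.001
```

>>> {"api": "servo_tool", "payload": {"steps": [{"dx": 0.025,"dy": 0,"dz": 0,"rx": 0,"ry": 0,"rz": 0,"claw": 0},{"dx": 0.02,"dy": 0,"dz": 0,"rx": 0,"ry": 0,"rz": 0,"claw": 0}]}}

```text
clock: 26.0
eef_pos: [0.5609, -0.222, 0.0213]
orientation: [[0.993, -0.009, 0.116], [-0.116, 0.001, 0.993], [-0.009, -1.0, -0.0]]
wrist_force: [-10.7, 1.9, 5.4]
opening: 0.002
```

>>> {"api": "servo_tool", "payload": {"steps": [{"dx": 0.025,"dy": 0,"dz": 0,"rx": 0,"ry": 0,"rz": 0,"claw": 0},{"dx": 0.02,"dy": 0,"dz": 0,"rx": 0,"ry": 0,"rz": 0,"claw": 0}]}}

```text
clock: 26.25
eef_pos: [0.5611, -0.2221, 0.021]
orientation: [[0.993, -0.013, 0.116], [-0.116, 0.002, 0.993], [-0.013, -1.0, 0.0]]
wrist_force: [-14.8, 3.2, 9.1]
opening: -0.0
```

```bash
python3 - <<'E'
from h import *
s=sense();print({k:np.round(s[k],4).tolist() for k in ['clock','eef_pos','wrist_force']})
p=camera_params('wrist');np.savez('w16.npz',**{k:np.array(v) for k,v in p.items()})
im=get_image('wrist');cv2.imwrite('pics/w16.png',im[:,:,::-1])
im=get_image('side');crop('side',im,(290,190,430,290),5,'pics/s16.png')
E
```

```text
{'clock': 26.25, 'eef_pos': [0.5611, -0.2221, 0.021], 'wrist_force': [-14.8415, 3.2451, 9.1069]}
```

View pics/s16.png

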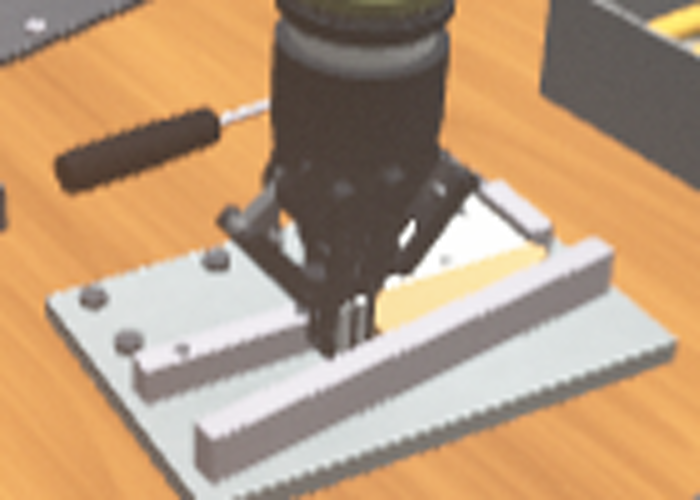

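View pics/w16.png

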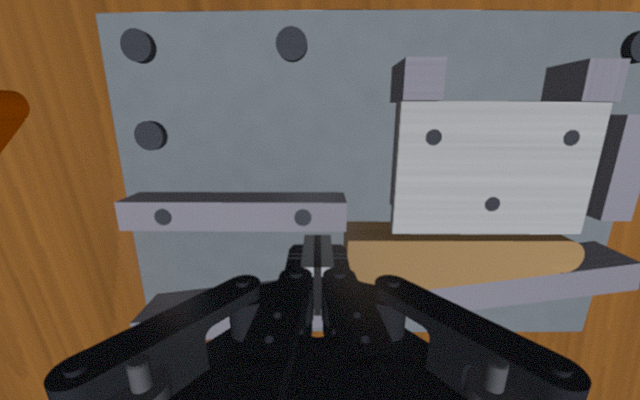

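>>> {"api": "servo_tool", "payload": {"steps": [{"dx": 0.03,"dy": 0,"dz": 0,"rx": 0,"ry": 0,"rz": 0,"claw": 0},{"dx": 0.03,"dy": 0,"dz": 0,"rx": 0,"ry": 0,"rz": 0,"claw": 0},{"dx": 0,"dy": 0,"dz": 0,"rx": 0,"ry": 0,"rz": 0,"claw": 0}]}}

```text
clock: 26.72
eef_pos: [0.5612, -0.2222, 0.0205]
orientation: [[0.993, -0.02, 0.117], [-0.117, 0.003, 0.993], [-0.02, -1.0, 0.001]]
wrist_force: [-19.2, 3.6, 10.6]
opening: -0.002
```

>>> {"api": "servo_tool", "payload": {"steps": [{"dx": -0.1,"dy": 0,"dz": 0,"rx": 0,"ry": 0,"rz": 0,"claw": 0},{"dx": -0.15,"dy": 0,"dz": 0,"rx": 0,"ry": 0,"rz": 0,"claw": 0},{"dx": -0.2,"dy": 0,"dz": 0,"rx": 0,"ry": 0,"rz": 0,"claw": 0},{"dx": -0.2,"dy": 0,"dz": 0,"rx": 0,"ry": 0,"rz": 0,"claw": 0},{"dx": 0,"dy": -0.5,"dz": 0,"rx": 0,"ry": 0,"rz": 0,"claw": 0}]}}

```text
clock: 27.35
eef_pos: [0.5308, -0.2183, 0.0504]
orientation: [[0.993, -0.003, 0.115], [-0.115, 0.0, 0.993], [-0.003, -1.0, -0.0]]
wrist_force: [1.2, 1.3, 1.6]
opening: 0.002
```

>>> {"api": "servo_tool", "payload": {"steps": [{"dx": 0,"dy": -0.7,"dz": 0,"rx": 0,"ry": 0,"rz": 0,"claw": 0},{"dx": 0,"dy": -0.7,"dz": 0,"rx": 0,"ry": 0,"rz": 0,"claw": 0},{"dx": 0,"dy": -0.5,"dz": 0,"rx": 0,"ry": 0,"rz": 0,"claw": 0},{"dx": 0,"dy": 0,"dz": 0,"rx": 0,"ry": 0,"rz": 0,"claw": 0}]}}

```text
clock: 27.85
eef_pos: [0.5349, -0.2195, 0.1682]
orientation: [[0.993, 0.008, 0.115], [-0.115, -0.003, 0.993], [0.008, -1.0, -0.002]]
wrist_force: [-1.1, 0.4, -0.6]
opening: 0.003
```

```bash
python3 - <<'E'
from h import *
s=sense();print({k:np.round(s[k],4).tolist() for k in ['clock','eef_pos','wrist_force','orientation']})
p=camera_params('wrist')
im=get_image('wrist');cv2.imwrite('pics/w17.png',im[:,:,::-1])
im=get_image('side');cv2.imwrite('pics/s17.png',im[:,:,::-1])
im=get_image('top');cv2.imwrite('pics/t17.png',im[:,:,::-1])
E
```

```text
{'clock': 27.85, 'eef_pos': [0.5349, -0.2195, 0.1682], 'wrist_force': [-1.1041, 0.4001, -0.6197], 'orientation': [[0.9933, 0.0077, 0.1151], [-0.115, -0.0033, 0.9934], [0.008, -1.0, -0.0023]]}
```

View pics/w17.png

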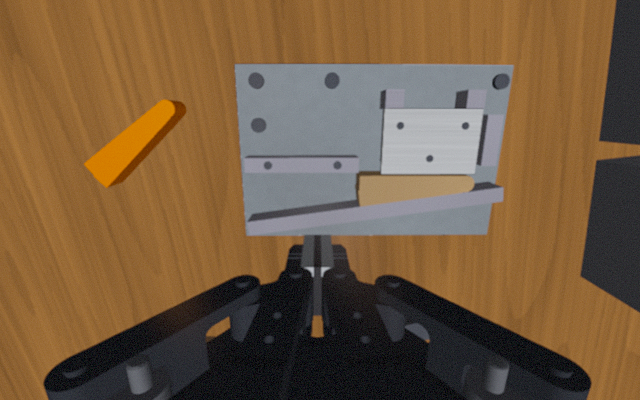

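View pics/s17.png

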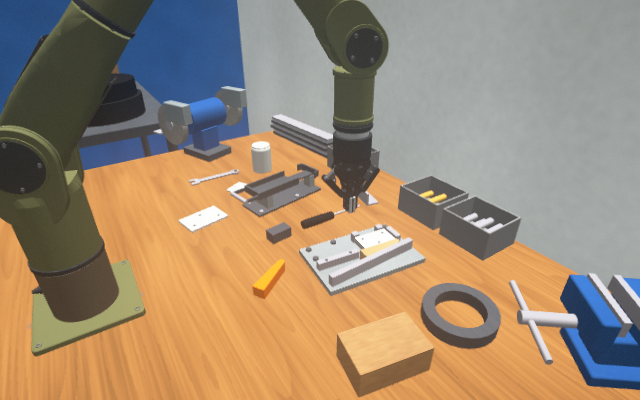

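View pics/t17.png

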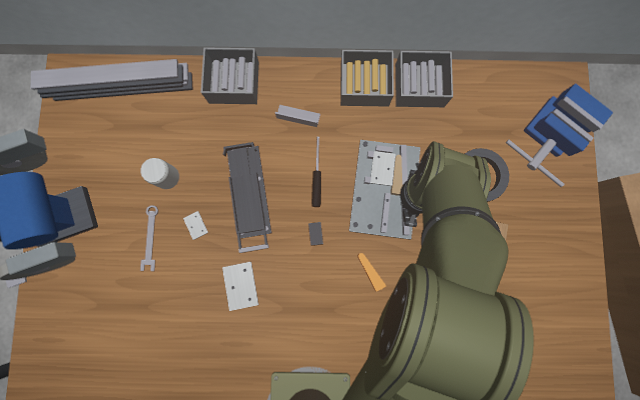

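```bash
python3 - <<'E'
from cell import *
print(job_done(), sense()['clock'])
E
```

```text
the job is handed in; nothing more can be done
the job is handed in; nothing more can be done
```

The job is done and handed in at about 28 s; `job_done()` gives no verdict.

- **Tray:** I lifted the handle to about 0.43 rad. The plate slid to the far stop on its own somewhere between 0.37 and 0.43 rad, a little above the 0.25 to 0.35 rad stated. I lowered the tray held all the way; the wrist force briefly showed about 23 N as it came down on its stand.
- **Plate:** I gripped it by its long edges in the cut-away end and lowered it onto the support strips until contact (about 12 N). The fingers opened only after that.
- **Wedge:** I pushed it along the jig's x until it stopped, ending at about 19 N, then backed off and rose clear.

**Last checks:**
- The plate lies between the end stop and the guide, with its edge against the locating blocks.
- The wedge butt is level with the end of the guide block, and its centre is about 2 px (roughly 2 mm) from home by picture measurement.
- The wrist force was about zero, with nothing held.
- The bystanders visible in the last top and side pictures look unmoved.

**Disagreement:** the top and wrist cameras differed by about 4 mm along x on the jig. I resolved it with a close wrist view just before lowering the plate.

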